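Check weight into a draught-shielded balance

TASK

Load the balance for its check: its glass roof pane is flush and has no handle, so press a fingertip on the frosted strip and drag the pane well back, stand the middle-sized test weight gently and upright in the middle of the pan, then drag the pane fully shut again so that no draught disturbs the reading. Press only as firmly as it takes to carry the pane along, never with more than 20 N on the glass, and leave the two other weights where they stand.

Things in the scene. Friction and masses are not known exactly. Their poses are not given: they have to be found in the camera images.
- balance: The balance, fixed on the desk: white, 320 x 164 mm. Origin on the desk under the pan's centre; x to its rear, y to its left. Glass-walled chamber open inside x -56 to 88, y -71 to 71 mm; its top rails and front bar (x -68 to -56) are flush with the pane at z = 112 mm. Rear housing from x = 88 mm on, 128 mm high; console x -125 to -68 mm, under 65 mm high.
- pane_grip (a point): Middle of the frosted strip on the pane's top face, where to press; it moves with the pane. The strip is 22 mm (x) by 118 mm (y), its middle 26 mm behind the pane's front edge. Finger friction on it: 0.5 to 0.7. Glass, rails and front bar are rigid: 1 mm too deep is far too hard, and a finger that rests partly on the bar does not move the pane. Fully open, its middle is 27 mm from the rear housing.
- pan: Round steel weighing pan, 80 mm in diameter. Origin in the centre of its top face, 56 mm above the desk and 56 mm below the chamber's top. It gives by about 0.3 mm per N, at most 3 mm, and bears at most 15 N.
- weight_200g_mid (a point): The middle-sized test weight, the one to be weighed: silvery, round, 30 mm in diameter, 40 mm high with a waisted knob (solid to the touch: upright body below, narrowing at the top), 0.2 kg, standing on the desk. Point: its centre, 20 mm above its foot.
- weight_500g_mid (a point): The largest test weight, brass-like, 40 mm in diameter, 52 mm high, 0.5 kg; bystander. Point: its centre, 26 mm above its foot.
- weight_100g_mid (a point): The smallest test weight, brass-like, 24 mm in diameter, 32 mm high, 0.1 kg; bystander. Point: its centre, 16 mm above its foot.
- roof_slide (a joint): Opening of the chamber's flat glass roof pane (139 mm in x, 141 mm in y, 5 mm thick, no handle), in m: 0 = shut, front edge at the front bar; 0.090 = fully open, slid to the balance's rear (+x) into its housing. It needs about 5.5 N along its way: a press of about 12 to 16 N carries it, less lets the fingertip slip. It stays where it is left. The glass bears at most 20 N in all.
- roof_pane: The chamber's flat glass roof pane, 139 (x) by 141 mm (y), 5 mm thick, no handle, on sealing strips that give 0.07 mm per N. Origin in the middle of its front edge at the top face; axes as the balance's. When open its rear part is inside the rear housing and its front 53 mm still show. It bears at most 20 N in all.
Not all that is in view belongs to the job. Leave any green or purple look-alike of the part that bears weight_200g_mid alone.

How it is judged:
On the way, in this order (a step that is already met when the one before it is completed fails the run):
1. the roof pane is slid open by at least 70 mm (value of joint roof_slide above 0.07 m), for 0.2 s.
2. the middle-sized weight stands on the pan, let go (horizontal distance between weight_200g_mid and pan below 0.015 m and z of weight_200g_mid in the frame of pan between 0.015 and 0.023 m and angle between weight_200g_mid's own z axis and vertical below 0.1 rad and contact force between the fingers and weight_200g below 0.05 N), for 0.2 s.
At the end, for the whole second after the job is handed in: The roof pane is shut to within 5 mm and at rest, and the middle-sized weight stands upright on the pan within 15 mm of its centre (value of joint roof_slide below 0.005 m and velocity of joint roof_slide below 0.005 m/s and horizontal distance between weight_200g_mid and pan below 0.015 m and z of weight_200g_mid in the frame of pan between 0.015 and 0.023 m and angle between weight_200g_mid's own z axis and vertical below 0.1 rad); the robot touches nothing.
It fails at once if the glass pane is loaded with more than 20 N (contact force between anything else and roof_pane above 20 N).
It fails at once if the pan is loaded with more than 15 N (weight dropped or rammed on it) (contact force between anything else and pan above 15 N).
It fails at once if another weight is moved by more than 20 mm (distance of any of weight_500g_mid, weight_100g_mid from where it was at the start of the episode above 0.02 m).
It also fails if it takes over 72 s, if anything falls off the work surface, if the arm or the gripper's body presses on something with over 40 N, if the wrist force passes 120 N, or if a joint passes its speed limit or range.

ROBOT

A 6-joint arm with a two-finger parallel gripper is mounted at the origin on a cart in front of the work surface, level with it; the furniture and walls round the work are solid. World frame = base frame: x ahead of the robot, y to its left, z up, the work surface at z = 0. Lengths are in m, angles in rad, forces in N, time in s.
With the tool pointing down it reaches from about 0.35 to 0.775 m from the base axis. Payload 7.3 kg.
Tool frame: the origin (TCP) lies on the centre line of the jaws, within the pads' length; the fingertips stand 25 mm ahead of it and the grasp point (between the pads) lies 6 mm ahead of it (env.tips_ahead is the z of the fingertips in the tool frame, in m); z points along the fingers, x is the direction in which the jaws open and shut, and the axes are right-handed (so a half turn about z gives the same grasp; the last joint's range is limited). The gripper opens to 92 mm and grips with 3 to 60 N. Pads are 19 mm wide; open, the fingers measure 130 mm over their backs; the gripper's body (75 mm by 190 mm) begins 47 mm behind the grasp point.
Start: joints at [-1.279, 0.342, 1.524, -0, 1.275, -0.146], TCP at [0.223, -0.475, 0.225] pointing down, gripper open.
Joint ranges: [-2.53, 2.53], [-0.77, 2.02], [0.04, 2.7], [-1, 4.14], [0.28, 2.66], [-3.11, 3.11]. Speed limits (rad/s): [2.57, 2.57, 3.14, 3.14, 3.14, 3.14].

INTERFACE

Orientations are given as a 3x3 rotation matrix whose columns are the frame's x, y, z axes.
In Python, from station import env, grab_frame, workorder gives the robot as it stands. The module is installed in compiled form; this text tells all that it offers.
- The arm moves only by the tool move_arm, never from a script. Its argument "deltas" is a list of rows, each a list of 5 numbers: the shift along the tool's x, y, z in m, then the turn about the tool's z in rad, then the opening in per cent of the stroke, from 0 (shut) to 100 (fully open). In form: [[dx, dy, dz, yaw, hand], ...]. A call has 1 to 10 rows; each row shifts and turns the commanded pose from where the row before left it, along the tool's axes as they then stand; what a row does not reach is not made up. A row lasts 1/8 s, in which the tool goes at most 62.5 mm and 10.7 degrees, less where a joint would pass 70% of its speed; a pose out of reach is approached as far as the arm can. A call with a gripper value outside its range is refused whole. The fingers move at their own pace and stop on an object; the grip force is fixed at half the most. Time passes only in rows, so rows that do not move let the fingers close. It gives the time, the measured TCP pose, the force and the opening at its end, in the units of the state.
- env.state(): the state, without advancing time (a new reading comes with each control period).
- grab_frame(name): name is "scene" or "side" or "wrist"; returns a dict with "pixels" (480x640x3 uint8, red, green, blue), "range_z" (480x640 float32, m along the optical axis (not along the pixel's ray), 0 where there is no reading), "fx", "fy", "cx", "cy" (pixels), "view" (4x4, takes a point from world to camera coordinates). Camera axes: x right, y up, looking along -z (the intrinsics and any distortion apply to the point x, -y, -z); pixel columns grow to the right and rows downward; lengths in m; the calibration is good to about 2 mm. A picture is of the moment at which its call begins.
- workorder.sign_off(): hands the job in, once; it reports no verdict.
The state is a dict: "time_s": time; "qpos": joint angles; "qd": joint speeds; "effort": joint torques, N m; "position": TCP position; "orientation": TCP orientation; "ft_force": force on the tool from outside, world axes, zero at the start; "wrist_torque": the same for the moment, N m; "finger_gap": finger opening in m.
Only numpy, scipy, OpenCV 4.12 (cv2) and the standard library are available. Lean on these libraries where they do the work, as an engineer would, in place of code of your own. Each camera call takes 0.05 s, during which the arm holds its last target.

## Working session

There is one attempt and no reset: what is moved stays moved. The work goes in short steps, Python scripts to look and compute and a tool call to move; the robot and the scene stay as the last step left them, time stands still between calls to the robot, and variables do not carry over. Pictures are saved under pics/ and viewed, and the job is handed in when it is done.

Besides the shell and the picture viewer there is one more tool, called after "Emit:" by a JSON object that holds its "op" and its "data". move_arm: Moves the arm, as the interface text tells. Its arguments: {"type":"object","properties":{"deltas":{"type":"array","items":{"type":"array","items":{"type":"number"}}}},"required":["deltas"]}

```bash
mkdir -p pics; cat > h.py <<'E'
import numpy as np,cv2
from station import env,grab_frame,workorder
def save(f,n): cv2.imwrite('pics/'+n,cv2.cvtColor(f['pixels'],cv2.COLOR_RGB2BGR))
def pts(f):
    r=f['range_z'];v,u=np.mgrid[:480,:640]
    P=np.stack([(u-f['cx'])/f['fx']*r,-(v-f['cy'])/f['fy']*r,-r,np.ones_like(r)],-1)
    W=P@np.linalg.inv(f['view']).T
    W[r==0]=np.nan
    return W[...,:3]
E
python3 - <<'E'
from h import *
for n in ['scene','side','wrist']:
    f=grab_frame(n);save(f,n+'0.png');np.savez('/tmp/'+n,**f)
    print(n,f['fx'],f['fy'],f['cx'],f['cy'],[k for k in f],np.round(np.linalg.inv(f['view']),3).tolist())
s=env.state();print(s)
print(env.tips_ahead)
E
```

```text
scene 575.4838981466424 575.4838981466424 322.9436624943575 247.58898139307593 ['pixels', 'range_z', 'fx', 'fy', 'cx', 'cy', 'view'] [[-0.615, 0.538, -0.576, -0.058], [-0.788, -0.407, 0.462, 0.249], [0.014, 0.738, 0.674, 0.755], [0.0, 0.0, 0.0, 1.0]]
side 606.9481142195494 606.9481142195494 321.73912845560807 234.47732944515118 ['pixels', 'range_z', 'fx', 'fy', 'cx', 'cy', 'view'] [[1.0, 0.014, -0.025, 0.462], [-0.029, 0.583, -0.812, -1.04], [0.004, 0.812, 0.583, 0.706], [0.0, 0.0, 0.0, 1.0]]
wrist 417.10027800370466 417.10027800370466 327.36787053506094 237.58962870370758 ['pixels', 'range_z', 'fx', 'fy', 'cx', 'cy', 'view'] [[0.423, 0.867, 0.264, 0.293], [-0.906, 0.405, 0.123, -0.442], [-0.001, -0.291, 0.957, 0.384], [0.0, 0.0, 0.0, 1.0]]
{'time_s': 0.15, 'qpos': array([-1.27898649e+00,  3.42547612e-01,  1.52477897e+00, -2.75919996e-05,
        1.27542417e+00, -1.45989029e-01]), 'qd': array([ 9.62738846e-05, -1.86338021e-03, -3.09993016e-03, -5.67475200e-04,
       -1.67951527e-04, -2.06190091e-03]), 'effort': array([ 1.01480095e-03, -4.31469798e+01, -2.44352281e+01,  7.18140579e-02,
        5.37586771e-02, -8.45251020e-05]), 'position': array([ 0.22250026, -0.47517935,  0.22441894]), 'orientation': array([[ 4.23954040e-01, -9.05683633e-01, -3.58450870e-04],
       [-9.05682974e-01, -4.23954168e-01,  1.10154876e-03],
       [-1.14962142e-03, -1.42363197e-04, -9.99999329e-01]]), 'ft_force': array([ 0.93947351, -0.73515496,  0.5263492 ]), 'wrist_torque': array([ 0.02486526, -0.04561056, -0.03257187]), 'finger_gap': 0.09166675720152304}
0.025
```

View pics/scene0.png

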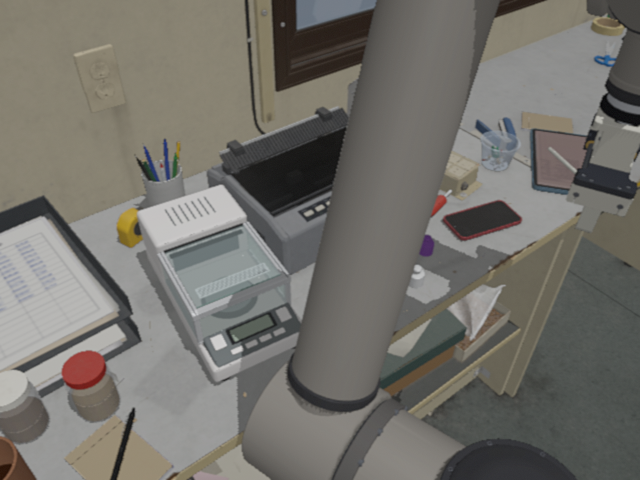

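View pics/side0.png

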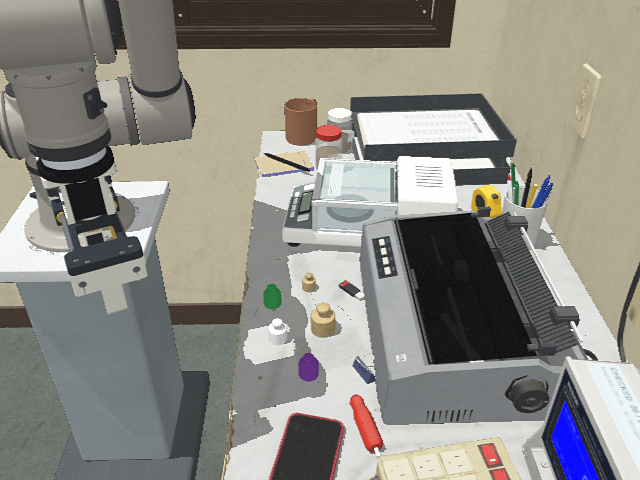

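View pics/wrist0.png

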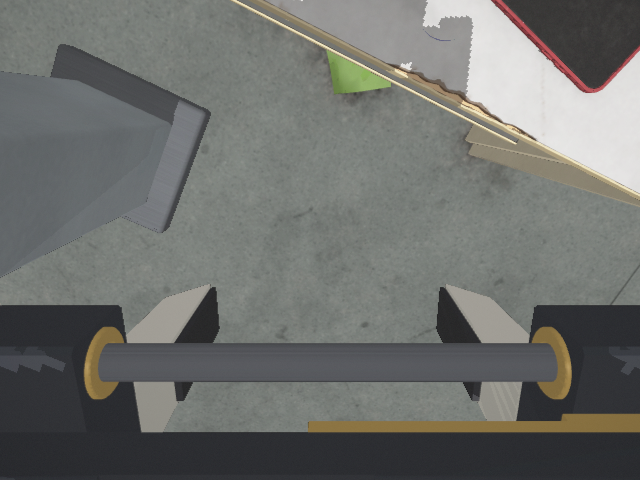

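Candidates in side view: silvery (277,331), green (272,296), purple (308,367), brass large (322,321), brass small (309,283). The silvery one fits the 200 g. I'll confirm it with a crop and a measurement.

```bash
python3 - <<'E'
from h import *
f=dict(np.load('/tmp/side.npz'));W=pts(f)
c=cv2.cvtColor(f['pixels'],cv2.COLOR_RGB2BGR)
cv2.imwrite('pics/crop1.png',cv2.resize(c[255:395,235:375],None,fx=4,fy=4,interpolation=cv2.INTER_CUBIC))
cv2.imwrite('pics/crop2.png',cv2.resize(c[140:260,270:470],None,fx=4,fy=4,interpolation=cv2.INTER_CUBIC))
np.set_printoptions(precision=4,suppress=True)
from scipy import ndimage
roi=np.zeros((480,640),bool);roi[260:385,250:345]=1
m=roi&(W[...,2]>0.006)
l,n=ndimage.label(m)
for i in range(1,n+1):
    k=l==i
    if k.sum()<40: continue
    p=W[k];v,u=np.where(k)
    print(i,k.sum(),u.mean().round(),v.mean().round(),p.min(0),p.max(0),np.median(f['pixels'][k],0))
    # circle fit at body heights
    b=p[(p[:,2]>0.006)&(p[:,2]<0.6*p[:,2].max())]
    A=np.c_[b[:,:2],np.ones(len(b))];s=np.linalg.lstsq(A,(b[:,:2]**2).sum(1),rcond=None)[0]
    print('  circ',s[:2]/2,np.sqrt(s[2]+(s[:2]**2).sum()/4), 'top', p[p[:,2]>p[:,2].max()-.003].mean(0))
print(np.nanmedian(W[300:330,300:308].reshape(-1,3),0))
E
```

```text
1 193 308.0 282.0 [ 0.4529 -0.2352  0.0063] [ 0.4759 -0.213   0.0337] [161. 141. 103.]
  circ [ 0.4639 -0.2239] 0.009493787647068633 top [ 0.4637 -0.2219  0.0324]
3 339 272.0 296.0 [ 0.3867 -0.2786  0.0062] [ 0.416  -0.2485  0.0451] [ 40. 120.  60.]
  circ [ 0.4013 -0.2622] 0.0129510792615382 top [ 0.4011 -0.2626  0.0431]
5 666 322.0 320.0 [ 0.4672 -0.3464  0.0062] [ 0.5046 -0.31    0.056 ] [156. 138. 101.]
  circ [ 0.4858 -0.3267] 0.017710924760971383 top [ 0.4853 -0.326   0.0541]
6 390 277.0 331.0 [ 0.3985 -0.3625  0.0061] [ 0.4277 -0.3327  0.0425] [210.  212.5 211.5]
  circ [ 0.4129 -0.3454] 0.013753202953189513 top [ 0.4128 -0.3462  0.0406]
9 436 308.0 366.0 [ 0.4464 -0.4369  0.0062] [ 0.4751 -0.4085  0.0429] [ 96.  49. 127.]
  circ [ 0.4611 -0.4208] 0.01329166926208546 top [ 0.462  -0.4212  0.041 ]
[ 0.4558 -0.2885  0.0008]
```

View pics/crop1.png

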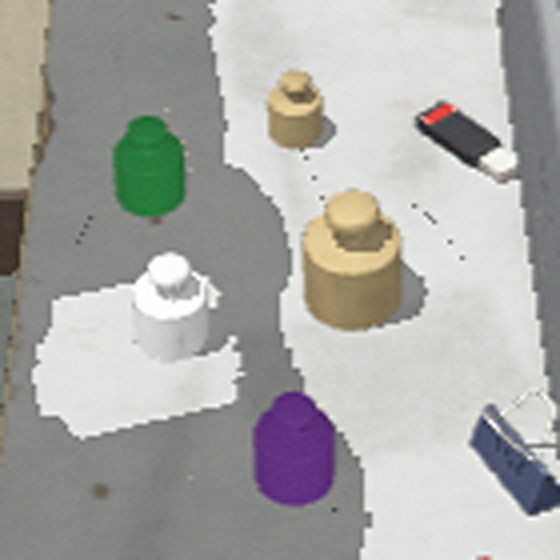

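View pics/crop2.png

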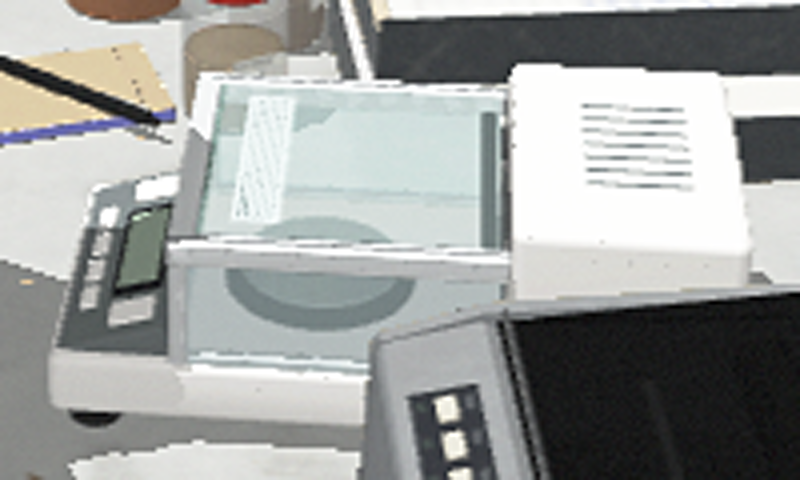

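```bash
python3 - <<'E'
from h import *
np.set_printoptions(precision=4,suppress=True)
for n in ['scene','side']:
    f=dict(np.load(f'/tmp/{n}.npz'));W=pts(f)
    box=(W[...,0]>.25)&(W[...,0]<.8)&(W[...,1]>-.2)&(W[...,1]<.3)
    for lo,hi in [(.123,.135),(.108,.118)]:
        m=box&(W[...,2]>lo)&(W[...,2]<hi)
        p=W[m];v,u=np.where(m)
        print(n,lo,len(p),u.min(),u.max(),v.min(),v.max(),np.median(p,0))
        if len(p)>100:
            r=cv2.minAreaRect((p[:,:2]*1000).astype(np.float32));print(r, cv2.boxPoints(r).tolist())
        o=cv2.cvtColor(f['pixels'],cv2.COLOR_RGB2BGR); o[m]=(0,0,255)
        cv2.imwrite(f'pics/m_{n}_{int(lo*1000)}.png',o)
E
cd pics; python3 -c "
import cv2,numpy as np
a=[cv2.imread(f'm_{n}_{k}.png') for n in('scene','side') for k in (123,108)]
b=[a[0][170:400,120:320],a[1][170:400,120:320]];c=[a[2][120:270,260:480],a[3][120:270,260:480]]
cv2.imwrite('mm.png',np.vstack([cv2.resize(np.hstack(b),(560,320)),cv2.resize(np.hstack(c),(560,200))]))"
```

```text
scene 0.123 3856 137 246 154 247 [ 0.6835 -0.051   0.1277]
((696.384765625, -89.76657104492188), (152.91049194335938, 262.93194580078125), 14.648390769958496) [[589.1686401367188, 18.091718673706055], [655.6605834960938, -236.2938690185547], [803.6008911132812, -197.62486267089844], [737.1089477539062, 56.76072692871094]]
scene 0.108 8760 68 290 164 317 [ 0.5671 -0.0415  0.1118]
((631.836669921875, -34.52655029296875), (331.905029296875, 319.76153564453125), 87.4685287475586) [[464.7821350097656, -193.25547790527344], [784.2315673828125, -207.3787384033203], [798.8912353515625, 124.20237731933594], [479.4417724609375, 138.3256378173828]]
side 0.123 2792 397 505 156 221 [ 0.6907 -0.0772  0.1293]
((696.9564819335938, -91.8909912109375), (151.478515625, 256.5010070800781), 14.232612609863281) [[592.0104370117188, 13.801746368408203], [655.0735473632812, -234.82611083984375], [801.9025268554688, -197.58372497558594], [738.8394165039062, 51.04412841796875]]
side 0.108 4945 311 495 141 230 [ 0.5815 -0.0695  0.1134]
((633.3688354492188, -33.76904296875), (334.8996276855469, 316.5835266113281), 87.06304931640625) [[466.7053527832031, -192.88851928710938], [782.873046875, -209.10931396484375], [800.0323486328125, 125.35043334960938], [483.8646240234375, 141.57122802734375]]
```

View pics/mm.png

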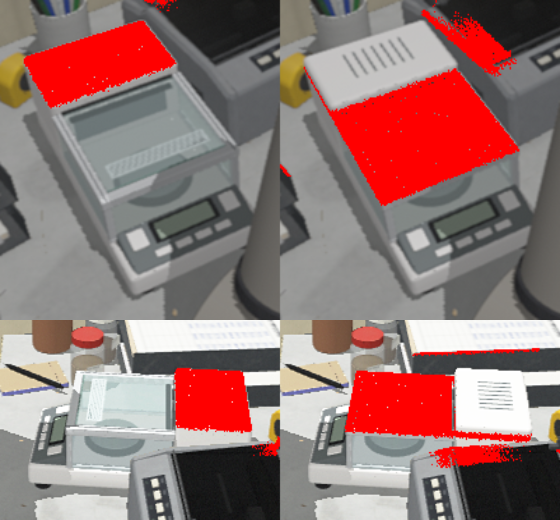

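```bash
python3 - <<'E'
from h import *
from scipy import ndimage
from scipy.optimize import least_squares
np.set_printoptions(precision=4,suppress=True)
for n in ['scene','side']:
    f=dict(np.load(f'/tmp/{n}.npz'));W=pts(f)
    box=(W[...,0]>.25)&(W[...,0]<.8)&(W[...,1]>-.2)&(W[...,1]<.3)
    for lo,hi in [(.124,.133),(.108,.118)]:
        m=box&(W[...,2]>lo)&(W[...,2]<hi)
        m=ndimage.binary_opening(m,iterations=2)
        l,k=ndimage.label(m);s=ndimage.sum(m,l,range(1,k+1));m=l==1+np.argmax(s)
        p=W[m]
        r=cv2.minAreaRect((p[:,:2]*1000).astype(np.float32));print(n,lo,np.round(np.median(p[:,2]),4),r);print(cv2.boxPoints(r))
    # pane edges / strip: strip pixels bright on the glass
    o=cv2.cvtColor(f['pixels'],cv2.COLOR_RGB2BGR)
    # rectify top view at z=.112, 1px=0.5mm, x .40-.75, y -.2..0.1
    V=f['view'];zb={'scene':.1118,'side':.1134}[n]
    X,Y=np.meshgrid(np.arange(.42,.74,.0005),np.arange(.12,-.18,-.0005))
    P=np.stack([X,Y,np.full_like(X,zb),np.ones_like(X)],-1)@V.T
    u=f['fx']*P[...,0]/-P[...,2]+f['cx'];v=f['cy']+f['fy']*P[...,1]/P[...,2]
    R=cv2.remap(o,u.astype(np.float32),v.astype(np.float32),cv2.INTER_CUBIC)
    cv2.imwrite(f'pics/top_{n}.png',R)
E
```

```text
scene 0.124 0.1278 ((686.8706665039062, -52.97624206542969), (161.45364379882812, 107.99172973632812), 82.57949829101562)
[[ 622.9011 -126.0534]
 [ 729.9884 -140.0006]
 [ 750.8402   20.1009]
 [ 643.7529   34.0481]]
scene 0.108 0.1117 ((560.5135498046875, -37.811683654785156), (164.66140747070312, 167.9894561767578), 82.88444519042969)
[[ 466.9673 -109.1038]
 [ 633.663  -129.9128]
 [ 654.0598   33.4804]
 [ 487.3641   54.2894]]
side 0.124 0.1294 ((687.4645385742188, -57.031982421875), (164.82876586914062, 106.1180191040039), 83.44022369384766)
[[ 625.3379 -132.8454]
 [ 730.7612 -144.9683]
 [ 749.5912   18.7814]
 [ 644.1678   30.9043]]
side 0.108 0.1134 ((609.0021362304688, -46.5107421875), (171.90103149414062, 259.53009033203125), 82.75965118408203)
[[ 469.4393 -115.4214]
 [ 726.9    -148.1304]
 [ 748.565    22.3999]
 [ 491.1043   55.1089]]
```

View pics/top_scene.png

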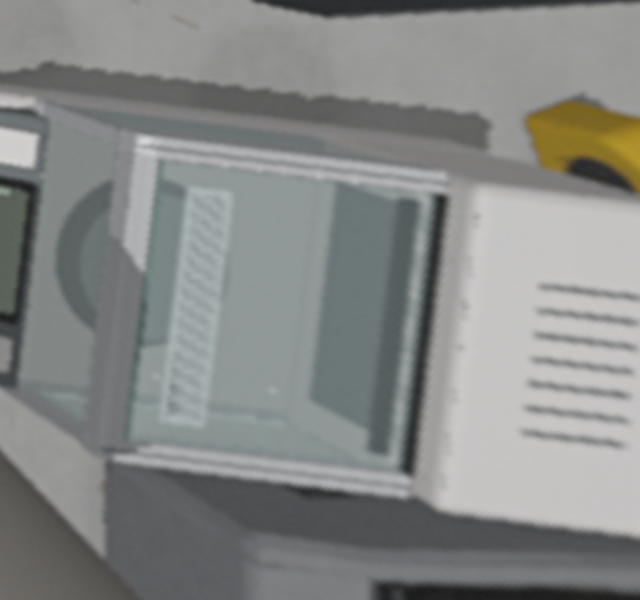

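View pics/top_side.png

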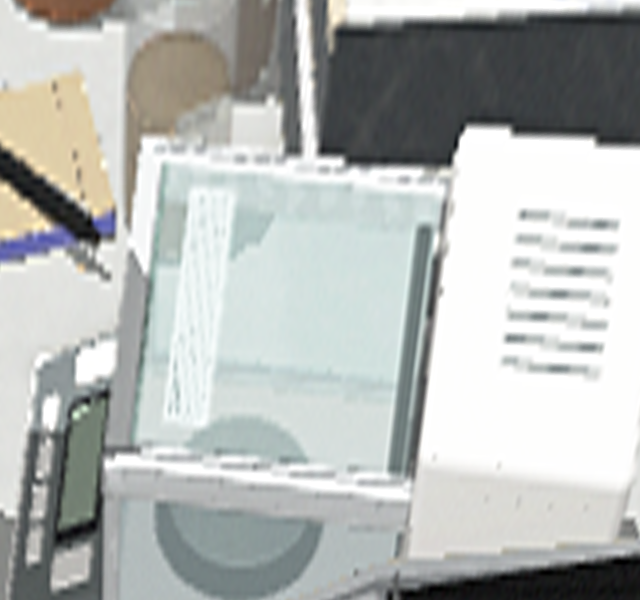

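Side crop: the silvery weight at (277,331) fits, with a top height of 40 mm and a width of 29 mm. The green one (272,296), the purple one (308,367) and the two brass weights get left alone. Strip middle is about (0.519,-0.033), agreeing across both cameras. Balance yaw is about -7.1°, and its origin about (0.549,-0.037), which agrees with the housing edges.

Emit:
{"op": "move_arm", "data": {"deltas": [[-0.0275, -0.0456, 0, 0, 60], [-0.0275, -0.0456, 0, 0, 0], [-0.0275, -0.0456, 0, 0, 0], [-0.0275, -0.0456, 0, 0, 0], [-0.0275, -0.0456, 0, 0, 0], [-0.0275, -0.0456, 0, 0, 0], [-0.0275, -0.0456, 0, 0, 0], [-0.0275, -0.0456, 0, 0, 0], [-0.0275, -0.0456, 0, 0, 0], [-0.0275, -0.0456, 0, 0, 0]]}}

```text
time_s: 1.4
position: [0.5197, -0.0315, 0.2248]
orientation: [[0.424, -0.906, -0.0], [-0.906, -0.424, -0.0], [0.0, 0.0, -1.0]]
ft_force: [0.6, -1.6, 0.1]
finger_gap: 0.0009
```

Emit:
{"op": "move_arm", "data": {"deltas": [[0, 0, 0, 0.112, 0], [0, 0, 0, 0.112, 0], [0, 0, 0, 0.112, 0], [0, 0, 0, 0.112, 0], [0, 0, 0, 0.112, 0], [0, 0, 0, 0, 0], [0, 0, 0, 0, 0]]}}

```text
time_s: 2.28
position: [0.5189, -0.0331, 0.2248]
orientation: [[-0.12, -0.993, -0.0], [-0.993, 0.12, -0.0], [0.0, 0.0, -1.0]]
ft_force: [0.6, -0.4, 0.2]
finger_gap: 0.0002
```

```bash
python3 - <<'E'
from h import *
f=grab_frame('wrist');save(f,'w1.png');np.savez('/tmp/w1',**f)
f=grab_frame('scene');save(f,'s1.png')
s=env.state()
np.set_printoptions(precision=4,suppress=True)
for k in ('time_s','position','orientation','ft_force','finger_gap'):print(k,s[k])
E
```

```text
time_s 2.375
position [ 0.519  -0.0331  0.2248]
orientation [[-0.1205 -0.9927 -0.0001]
 [-0.9927  0.1205 -0.0001]
 [ 0.0001  0.0001 -1.    ]]
ft_force [-0.8506 -0.2215 -0.4461]
finger_gap 0.0003560679480589972
```

View pics/w1.png

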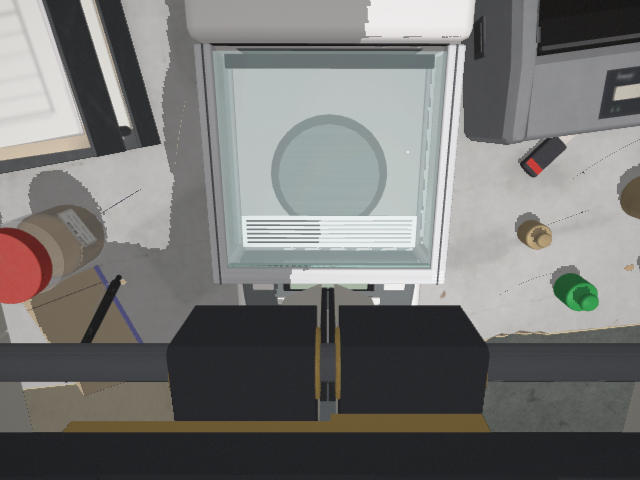

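The wrist view is square to the balance: strip corners (242,216) to (416,248), pan circle centred near (329,171). Projecting these.

```bash
cat >> h.py <<'E'
def proj(f,uv,z):
    Ti=np.linalg.inv(f['view']);o=[]
    for u,v in uv:
        d=Ti[:3,:3]@np.array([(u-f['cx'])/f['fx'],-(v-f['cy'])/f['fy'],-1]);c=Ti[:3,3]
        o.append(c+d*(z-c[2])/d[2])
    return np.array(o)
E
python3 - <<'E'
from h import *
np.set_printoptions(precision=4,suppress=True)
f=dict(np.load('/tmp/w1.npz'));W=pts(f)
s=proj(f,[(242,215.5),(417,215.5),(416,248.5),(242,248.5)],.112);print(s,s.mean(0))
print('bar',proj(f,[(213,268),(437,268),(205,284),(445,284)],.112))
print('hous/rail rear',proj(f,[(200,45),(470,45)],.112))
p=proj(f,[(271,171),(387,171),(329,114),(329,228)],.056);print(p,p[:2].mean(0),np.linalg.norm(p[0]-p[1]),p[2:].mean(0))
print('z glass',np.nanmedian(W[100:200,250:400,2]),'bar',np.nanmedian(W[275,230:280,2]))
E
```

```text
[[ 0.5363  0.0222  0.112 ]
 [ 0.5221 -0.0946  0.112 ]
 [ 0.4988 -0.0925  0.112 ]
 [ 0.5132  0.0264  0.112 ]] [ 0.5176 -0.0346  0.112 ]
bar [[ 0.5015  0.0491  0.112 ]
 [ 0.4826 -0.1062  0.112 ]
 [ 0.4903  0.0571  0.112 ]
 [ 0.4698 -0.1113  0.112 ]]
hous/rail rear [[ 0.6428  0.0283  0.112 ]
 [ 0.6233 -0.1322  0.112 ]]
[[ 0.5566  0.0065  0.056 ]
 [ 0.5456 -0.0839  0.056 ]
 [ 0.5937 -0.0439  0.056 ]
 [ 0.505  -0.0332  0.056 ]] [ 0.5511 -0.0387  0.056 ] 0.09107401790978828 [ 0.5493 -0.0385  0.056 ]
z glass 0.11178776824262604 bar 0.11165476506241792
```

Emit:
{"op": "move_arm", "data": {"deltas": [[0, 0, 0.04, 0, 0], [0, 0, 0.025, 0, 0], [0, 0, 0.012, 0, 0], [0, 0, 0.005, 0, 0], [0, 0, 0, 0, 0], [0, 0, 0, 0, 0]]}}

```text
time_s: 3.12
position: [0.5196, -0.0332, 0.1438]
orientation: [[-0.122, -0.993, 0.002], [-0.993, 0.122, -0.0], [0.0, -0.002, -1.0]]
ft_force: [0.1, -0.1, -0.8]
finger_gap: 0.0007
```

```bash
python3 - <<'E'
from h import *
f=grab_frame('side');save(f,'s2.png')
c=cv2.imread('pics/s2.png');cv2.imwrite('pics/s2c.png',cv2.resize(c[80:260,260:460],None,fx=3.5,fy=3.3))
s=env.state();print(s['position'],s['ft_force'])
E
```

```text
[ 0.51952038 -0.03321777  0.14374513] [ 0.48895125 -0.12825077  0.86508848]
```

View pics/s2c.png

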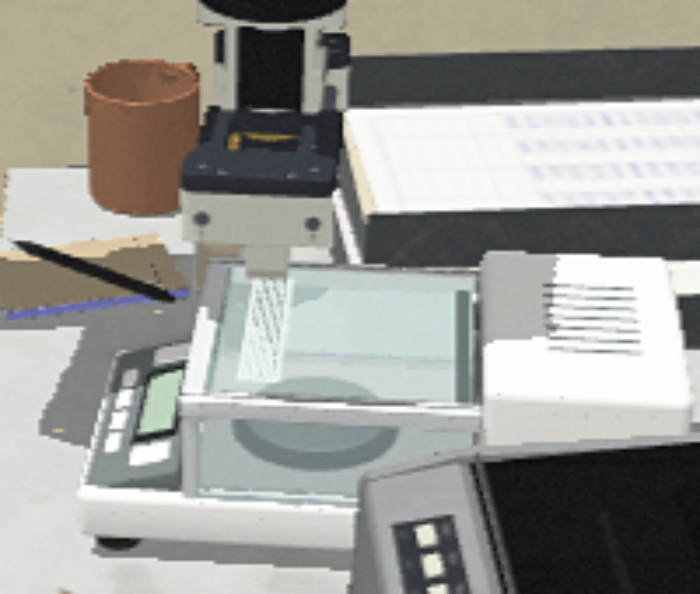

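Emit:
{"op": "move_arm", "data": {"deltas": [[0, 0, 0.003, 0, 0], [0, 0, 0.002, 0, 0], [0, 0, 0, 0, 0], [0, 0, 0, 0, 0]]}}

```text
time_s: 3.68
position: [0.519, -0.0331, 0.1379]
orientation: [[-0.122, -0.993, -0.0], [-0.993, 0.122, -0.0], [0.0, -0.0, -1.0]]
ft_force: [0.0, -0.0, 0.1]
finger_gap: 0.0002
```

Emit:
{"op": "move_arm", "data": {"deltas": [[0, 0, 0.0005, 0, 0], [0, 0, 0.0005, 0, 0], [0, 0, 0, 0, 0]]}}

```text
time_s: 4.05
position: [0.519, -0.0331, 0.1369]
orientation: [[-0.122, -0.993, -0.0], [-0.993, 0.122, -0.0], [0.0, 0.0, -1.0]]
ft_force: [0.7, 0.1, -0.1]
finger_gap: 0.0004
```

Emit:
{"op": "move_arm", "data": {"deltas": [[0, 0, 0.0004, 0, 0], [0, 0, 0, 0, 0]]}}

```text
time_s: 4.3
position: [0.519, -0.0331, 0.1365]
orientation: [[-0.122, -0.993, -0.0], [-0.993, 0.122, -0.0], [0.0, 0.0, -1.0]]
ft_force: [-0.3, 0.4, 0.2]
finger_gap: 0.0007
```

Emit:
{"op": "move_arm", "data": {"deltas": [[0, 0, 0.0003, 0, 0], [0, 0, 0, 0, 0]]}}

```text
time_s: 4.55
position: [0.519, -0.0331, 0.1362]
orientation: [[-0.122, -0.993, -0.0], [-0.993, 0.122, -0.0], [0.0, 0.0, -1.0]]
ft_force: [-0.1, -0.6, -0.1]
finger_gap: 0.0006
```

Emit:
{"op": "move_arm", "data": {"deltas": [[0, 0, 0.0003, 0, 0], [0, 0, 0, 0, 0]]}}

```text
time_s: 4.8
position: [0.519, -0.0331, 0.1359]
orientation: [[-0.122, -0.993, -0.0], [-0.993, 0.122, -0.0], [0.0, 0.0, -1.0]]
ft_force: [-0.1, -0.5, -0.1]
finger_gap: 0.0004
```

Emit:
{"op": "move_arm", "data": {"deltas": [[0, 0, 0.0003, 0, 0], [0, 0, 0, 0, 0]]}}

```text
time_s: 5.05
position: [0.519, -0.0331, 0.1356]
orientation: [[-0.122, -0.993, 0.0], [-0.993, 0.122, -0.0], [0.0, -0.0, -1.0]]
ft_force: [-0.0, 0.4, -0.2]
finger_gap: 0.0004
```

Emit:
{"op": "move_arm", "data": {"deltas": [[0, 0, 0.0003, 0, 0], [0, 0, 0, 0, 0]]}}

```text
time_s: 5.3
position: [0.519, -0.0331, 0.1353]
orientation: [[-0.122, -0.993, 0.0], [-0.993, 0.122, -0.0], [0.0, -0.0, -1.0]]
ft_force: [0.6, 1.0, 0.4]
finger_gap: 0.0002
```

Emit:
{"op": "move_arm", "data": {"deltas": [[0, 0, 0.0003, 0, 0], [0, 0, 0, 0, 0]]}}

```text
time_s: 5.55
position: [0.519, -0.0331, 0.135]
orientation: [[-0.122, -0.993, -0.0], [-0.993, 0.122, -0.0], [0.0, 0.0, -1.0]]
ft_force: [0.7, -0.5, -0.6]
finger_gap: 0.0005
```

Emit:
{"op": "move_arm", "data": {"deltas": [[0, 0, 0.0003, 0, 0], [0, 0, 0, 0, 0]]}}

```text
time_s: 5.8
position: [0.519, -0.0331, 0.1347]
orientation: [[-0.122, -0.993, -0.0], [-0.993, 0.122, -0.0], [0.0, 0.0, -1.0]]
ft_force: [0.8, 0.8, 0.3]
finger_gap: 0.0007
```

Emit:
{"op": "move_arm", "data": {"deltas": [[0, 0, 0.0003, 0, 0], [0, 0, 0, 0, 0]]}}

```text
time_s: 6.05
position: [0.519, -0.0331, 0.1344]
orientation: [[-0.122, -0.993, -0.0], [-0.993, 0.122, -0.0], [0.0, 0.0, -1.0]]
ft_force: [1.0, -0.4, 0.4]
finger_gap: 0.0008
```

Emit:
{"op": "move_arm", "data": {"deltas": [[0, 0, 0.0003, 0, 0], [0, 0, 0, 0, 0]]}}

```text
time_s: 6.3
position: [0.519, -0.0331, 0.1341]
orientation: [[-0.122, -0.993, -0.0], [-0.993, 0.122, -0.0], [0.0, 0.0, -1.0]]
ft_force: [-1.1, 0.5, -0.4]
finger_gap: 0.0005
```

Emit:
{"op": "move_arm", "data": {"deltas": [[0, 0, 0.0003, 0, 0], [0, 0, 0, 0, 0]]}}

```text
time_s: 6.55
position: [0.519, -0.0331, 0.1338]
orientation: [[-0.122, -0.993, -0.0], [-0.993, 0.122, -0.0], [0.0, 0.0, -1.0]]
ft_force: [-0.0, 0.1, -0.3]
finger_gap: 0.0003
```

```bash
python3 - <<'E'
from h import *
f=grab_frame('side');save(f,'s3.png')
c=cv2.imread('pics/s3.png');cv2.imwrite('pics/s3c.png',cv2.resize(c[130:230,300:400],None,fx=6,fy=6))
np.set_printoptions(precision=4,suppress=True)
W=pts(f);g=W[165:200,345:390];print(np.nanmedian(g.reshape(-1,3),0))
for v in range(140,175,3): print(v,W[v,330:352:4,2],W[v,340])
E
```

```text
[ 0.5785 -0.0469  0.1134]
140 [0.2436 0.2423 0.2452 0.2438 0.2443 0.2455] [ 0.52   -0.1277  0.2434]
143 [0.2379 0.2383 0.2379 0.238  0.2387 0.2406] [ 0.5202 -0.1271  0.2376]
146 [0.2312 0.2316 0.2329 0.2316 0.2325 0.2327] [ 0.5203 -0.1273  0.2321]
149 [0.2222 0.2223 0.2221 0.2225 0.2234 0.2262] [ 0.5207 -0.1218  0.2236]
152 [0.2176 0.216  0.2161 0.2182 0.2161 0.2168] [ 0.521  -0.1198  0.2168]
155 [0.2105 0.2108 0.213  0.211  0.2112 0.2124] [ 0.5211 -0.1207  0.2116]
158 [0.2043 0.2057 0.206  0.2071 0.2058 0.2057] [ 0.5214 -0.1165  0.2035]
161 [0.1635 0.1615 0.1629 0.1148 0.1128 0.1126] [ 0.5255 -0.0555  0.1641]
164 [0.1527 0.1519 0.1548 0.1117 0.1159 0.1136] [ 0.5259 -0.0522  0.156 ]
167 [0.145  0.1462 0.1458 0.115  0.1132 0.1147] [ 0.5261 -0.0511  0.149 ]
170 [0.1141 0.115  0.1113 0.1124 0.1125 0.1135] [ 0.5295 -0.0006  0.1139]
173 [0.1131 0.1148 0.1139 0.1129 0.1134 0.1143] [ 0.5286 -0.0173  0.1167]
```

View pics/s3c.png

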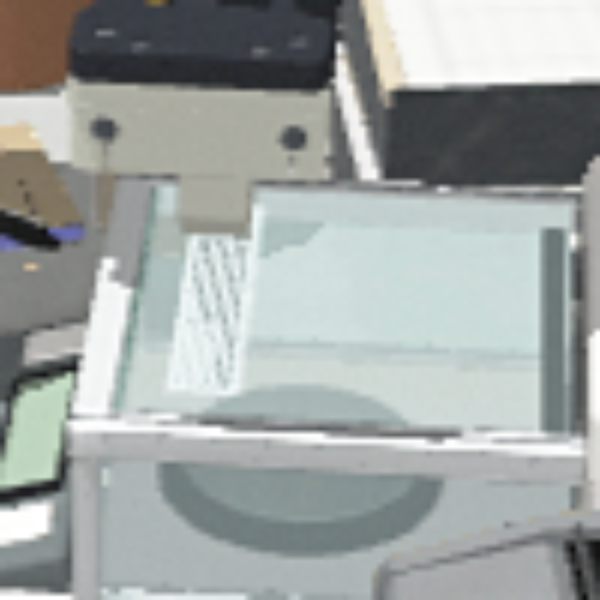

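```bash
python3 - <<'E'
from h import *
np.set_printoptions(precision=4,suppress=True)
f=dict(np.load('/tmp/side.npz'));W=pts(f)
c=cv2.cvtColor(f['pixels'],cv2.COLOR_RGB2BGR);a=cv2.resize(c[220:320,50:160],None,fx=5,fy=5)
for v in range(280,316,3): print(v,W[v,110],W[v,118],W[v,125])
f=grab_frame('scene');save(f,'sc3.png')
c=cv2.imread('pics/sc3.png');b=c[120:360,100:340];b=cv2.resize(b,(500,500))
cv2.imwrite('pics/sc3c.png',b);cv2.imwrite('pics/s0f.png',a)
f=grab_frame('wrist');save(f,'w3.png');W=pts(f);np.savez('/tmp/w3',**f)
for v in range(280,330,5): print(v,W[v,315],W[v,327],W[v,340])
E
```

```text
280 [ 0.2578 -0.5509  0.2999] [ 0.2655 -0.5496  0.2987] [ 0.2718 -0.5474  0.2967]
283 [ 0.258  -0.5533  0.2979] [ 0.2646 -0.5494  0.2944] [ 0.1034 -0.1141 -0.0708]
286 [ 0.2576 -0.5542  0.2945] [ 0.2558 -0.5293  0.2734] [ 0.1036 -0.1182 -0.075 ]
289 [ 0.2487 -0.5349  0.274 ] [ 0.2552 -0.5299  0.2696] [ 0.1017 -0.117  -0.0838]
292 [ 0.247  -0.533   0.2681] [ 0.2545 -0.5302  0.2655] [ 0.1016 -0.1203 -0.0888]
295 [ 0.2466 -0.5341  0.2647] [ 0.2543 -0.5318  0.2626] [ 0.1001 -0.1201 -0.0967]
298 [ 0.2461 -0.535   0.2612] [ 0.2525 -0.5295  0.2562] [ 0.0982 -0.1192 -0.1055]
301 [ 0.2449 -0.534   0.256 ] [ 0.252  -0.5303  0.2524] [ 0.2588 -0.5281  0.2503]
304 [ 0.2442 -0.5345  0.2519] [ 0.2512 -0.5303  0.248 ] [ 0.2579 -0.5278  0.2456]
307 [ 0.2437 -0.5354  0.2484] [ 0.2508 -0.5315  0.2446] [ 0.257  -0.5278  0.2411]
310 [ 0.2428 -0.5353  0.2438] [ 0.2473 -0.5252  0.2344] [ 0.0923 -0.1191 -0.1379]
313 [ 0.2374 -0.5251  0.2298] [ 0.0763 -0.1181 -0.1467] [ 0.0903 -0.1178 -0.1472]
280 [ 0.5216 -0.028   0.112 ] [ 0.5212 -0.0336  0.1128] [ 0.5206 -0.0396  0.1132]
285 [ 0.5194 -0.0277  0.1128] [ 0.5178 -0.0332  0.1108] [ 0.5174 -0.0393  0.1114]
290 [ 0.5294 -0.0298  0.1412] [ 0.5157 -0.0329  0.1117] [ 0.5287 -0.0397  0.1425]
295 [ 0.5297 -0.03    0.1466] [ 0.5133 -0.0326  0.112 ] [ 0.5289 -0.0395  0.1475]
300 [ 0.5298 -0.0301  0.1513] [ 0.511  -0.0323  0.1126] [ 0.5282 -0.0394  0.1503]
305 [ 0.5546 -0.035   0.207 ] [ 0.5083 -0.032   0.1124] [ 0.5539 -0.0406  0.207 ]
310 [ 0.5545 -0.035   0.2093] [ 0.5059 -0.0317  0.1129] [ 0.5536 -0.0406  0.2089]
315 [ 0.5543 -0.0351  0.2112] [ 0.5027 -0.0313  0.1117] [ 0.5529 -0.0404  0.2099]
320 [ 0.5545 -0.0352  0.2139] [ 0.5002 -0.031   0.112 ] [ 0.5534 -0.0404  0.2131]
325 [ 0.5541 -0.0352  0.2154] [ 0.5103 -0.0322  0.1355] [ 0.5534 -0.0403  0.2153]
```

View pics/sc3c.png

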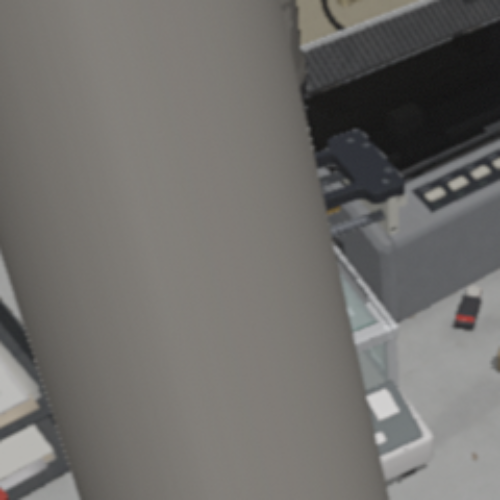

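View pics/w3.png

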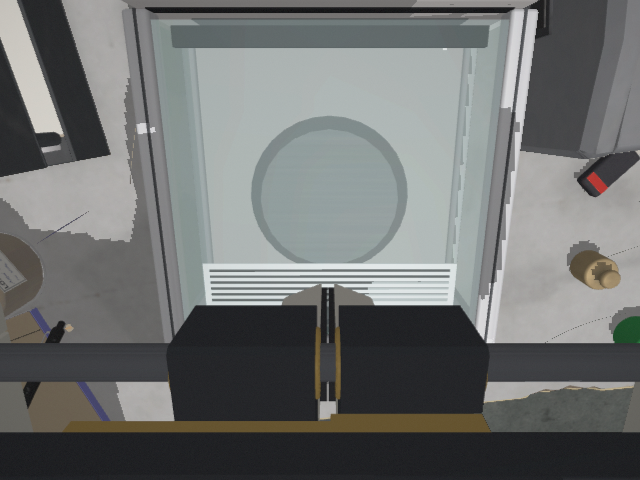

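View pics/s0f.png

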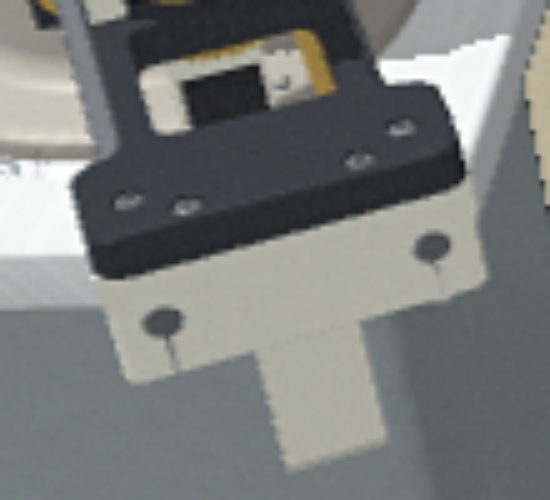

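The pictures disagree with the stated tip offset. The side and wrist depths both put the visible fingertips at z ≈ 0.136–0.142, while the state implies 0.109. There is also no contact force, so I trust the cameras and force. I'll go down part-way and look again.

Emit:
{"op": "move_arm", "data": {"deltas": [[0, 0, 0.005, 0, 0], [0, 0, 0.005, 0, 0], [0, 0, 0.003, 0, 0], [0, 0, 0, 0, 0], [0, 0, 0, 0, 0]]}}

```text
time_s: 7.32
position: [0.5191, -0.0331, 0.1209]
orientation: [[-0.122, -0.993, 0.0], [-0.993, 0.122, -0.0], [0.0, -0.0, -1.0]]
ft_force: [0.5, 0.3, -0.2]
finger_gap: 0.0004
```

```bash
python3 - <<'E'
from h import *
np.set_printoptions(precision=4,suppress=True)
s=env.state();print(s['time_s'],s['position'],s['ft_force'],s['qpos'])
f=grab_frame('side');save(f,'s4.png');W=pts(f)
c=cv2.imread('pics/s4.png');cv2.imwrite('pics/s4c.png',cv2.resize(c[130:230,300:400],None,fx=6,fy=6))
for v in range(155,190,2): print(v,W[v,332],W[v,336])
f=grab_frame('wrist');save(f,'w4.png');W=pts(f)
for v in range(270,310,3): print(v,W[v,305],W[v,315],W[v,340])
c=cv2.imread('pics/w4.png');cv2.imwrite('pics/w4c.png',cv2.resize(c[240:330,260:400],None,fx=5,fy=5))
E
```

```text
7.325 [ 0.5191 -0.0331  0.1209] [ 0.4656  0.3283 -0.2133] [-0.2111  0.4419  1.6845 -0.0001  1.015   1.4819]
155 [ 0.5072 -0.1248  0.2139] [ 0.5139 -0.1257  0.2143]
157 [ 0.5076 -0.1181  0.2064] [ 0.5145 -0.117   0.2058]
159 [ 0.5076 -0.1191  0.2031] [ 0.5143 -0.1219  0.2046]
161 [ 0.5077 -0.1178  0.1985] [ 0.5145 -0.1186  0.1989]
163 [ 0.5075 -0.122   0.1969] [ 0.5145 -0.12    0.1958]
165 [ 0.5077 -0.1199  0.1918] [ 0.5148 -0.1164  0.1898]
167 [ 0.5113 -0.0497  0.1484] [ 0.5186 -0.0522  0.1497]
169 [ 0.5114 -0.0474  0.1428] [ 0.5186 -0.0536  0.1463]
171 [ 0.5113 -0.0516  0.141 ] [ 0.5191 -0.0463  0.1379]
173 [ 0.5116 -0.0465  0.1338] [ 0.5189 -0.0512  0.1363]
175 [ 0.513  -0.0198  0.1139] [ 0.5207 -0.0203  0.1141]
177 [ 0.5127 -0.0261  0.1132] [ 0.5205 -0.0253  0.1126]
179 [ 0.5125 -0.0328  0.1126] [ 0.5201 -0.0341  0.1133]
181 [ 0.5122 -0.0399  0.1124] [ 0.5197 -0.0417  0.1134]
183 [ 0.5117 -0.0502  0.1141] [ 0.5195 -0.0475  0.1124]
185 [ 0.5115 -0.056   0.1132] [ 0.519  -0.0557  0.1129]
187 [ 0.5112 -0.0621  0.1125] [ 0.5187 -0.0638  0.1134]
189 [ 0.5108 -0.0719  0.1141] [ 0.5183 -
[... 451 characters left out ...]
117] [nan nan nan] [ 0.5236 -0.0396  0.1126]
288 [ 0.5239 -0.0242  0.1122] [ 0.5296 -0.0298  0.1266] [ 0.5285 -0.0397  0.1269]
291 [ 0.5296 -0.0258  0.1285] [ 0.5294 -0.0298  0.1292] [ 0.5283 -0.0396  0.1294]
294 [ 0.5304 -0.0262  0.1331] [ 0.5293 -0.0299  0.1318] [ 0.5285 -0.0396  0.1327]
297 [ 0.5302 -0.0263  0.1354] [ 0.5293 -0.03    0.1346] [ 0.5283 -0.0395  0.1349]
300 [ 0.5308 -0.0266  0.1393] [ 0.5296 -0.0301  0.1378] [ 0.5285 -0.0394  0.1379]
303 [ 0.53   -0.0265  0.1403] [ 0.5293 -0.0301  0.1397] [ 0.528  -0.0393  0.1394]
306 [ 0.5547 -0.0327  0.1941] [ 0.5544 -0.035   0.194 ] [ 0.5534 -0.0406  0.1934]
309 [ 0.5546 -0.0327  0.1953] [ 0.5542 -0.035   0.195 ] [ 0.5537 -0.0406  0.1955]
```

View pics/s4c.png

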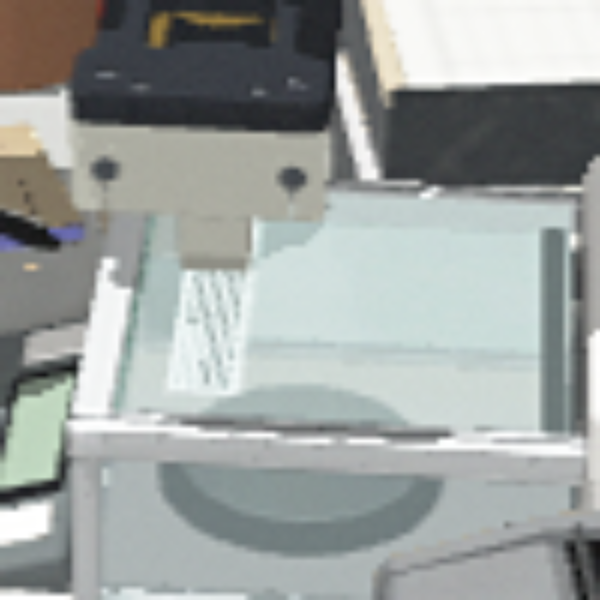

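View pics/w4c.png

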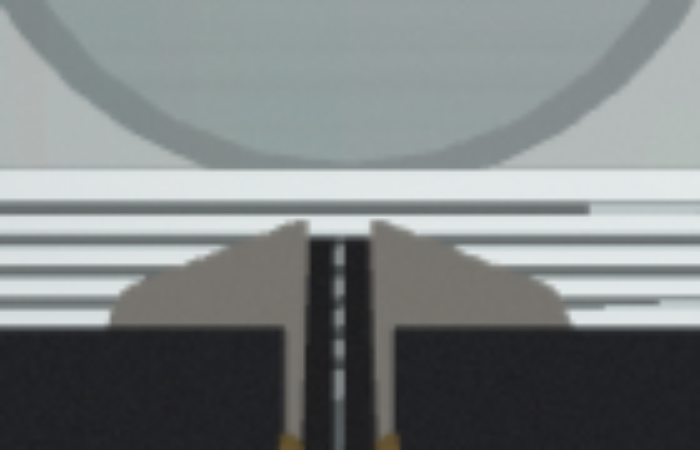

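Tapered tips: the inner edge is at about z 0.123 (wrist, row 284), so the gap to the glass is about 11 mm and contact is expected near state z ≈ 0.109–0.110.

Emit:
{"op": "move_arm", "data": {"deltas": [[0, 0, 0.003, 0, 0], [0, 0, 0.003, 0, 0], [0, 0, 0.001, 0, 0], [0, 0, 0, 0, 0], [0, 0, 0, 0, 0]]}}

```text
time_s: 8.05
position: [0.5191, -0.0331, 0.1139]
orientation: [[-0.122, -0.993, 0.0], [-0.993, 0.122, -0.0], [0.0, -0.0, -1.0]]
ft_force: [-0.1, 0.6, 0.9]
finger_gap: 0.0005
```

Emit:
{"op": "move_arm", "data": {"deltas": [[0, 0, 0.0004, 0, 0], [0, 0, 0.0004, 0, 0], [0, 0, 0, 0, 0]]}}

```text
time_s: 8.43
position: [0.519, -0.0331, 0.113]
orientation: [[-0.122, -0.993, 0.0], [-0.993, 0.122, -0.0], [0.0, -0.0, -1.0]]
ft_force: [0.2, 0.2, -0.6]
finger_gap: 0.0004
```

Emit:
{"op": "move_arm", "data": {"deltas": [[0, 0, 0.0004, 0, 0], [0, 0, 0, 0, 0]]}}

```text
time_s: 8.68
position: [0.519, -0.0331, 0.1126]
orientation: [[-0.122, -0.993, -0.0], [-0.993, 0.122, -0.0], [0.0, 0.0, -1.0]]
ft_force: [-0.2, -0.0, -0.6]
finger_gap: 0.0007
```

Emit:
{"op": "move_arm", "data": {"deltas": [[0, 0, 0.0004, 0, 0], [0, 0, 0, 0, 0]]}}

```text
time_s: 8.93
position: [0.519, -0.0331, 0.1122]
orientation: [[-0.122, -0.993, -0.0], [-0.993, 0.122, -0.0], [0.0, 0.0, -1.0]]
ft_force: [-0.3, 0.7, -0.4]
finger_gap: 0.0006
```

```bash
python3 - <<'E'
from h import *
np.set_printoptions(precision=4,suppress=True)
s=env.state();print(s['time_s'],s['position'],s['ft_force'])
f=grab_frame('wrist');save(f,'w5.png');W=pts(f)
for v in range(276,300,2): print(v,W[v,305],W[v,315],W[v,340])
E
```

```text
8.925 [ 0.519  -0.0331  0.1122] [-0.3174  0.6584 -0.37  ]
276 [ 0.5327 -0.0259  0.112 ] [ 0.5318 -0.0299  0.1109] [ 0.5309 -0.0402  0.1117]
278 [ 0.5316 -0.0257  0.1113] [ 0.5311 -0.0298  0.1114] [ 0.53   -0.0401  0.1118]
280 [ 0.5307 -0.0256  0.1114] [ 0.5304 -0.0297  0.1119] [ 0.5288 -0.04    0.1111]
282 [ 0.5302 -0.0255  0.1123] [ 0.5298 -0.0297  0.1124] [ 0.5289 -0.0399  0.1133]
284 [ 0.5285 -0.0252  0.1103] [ 0.5281 -0.0294  0.1107] [ 0.527  -0.0398  0.111 ]
286 [ 0.5284 -0.0253  0.1121] [ 0.5296 -0.0297  0.1163] [ 0.5287 -0.0398  0.1169]
288 [ 0.5276 -0.0252  0.1124] [ 0.5296 -0.0298  0.1182] [ 0.5285 -0.0397  0.1185]
290 [ 0.5297 -0.0258  0.1192] [ 0.5291 -0.0297  0.1189] [ 0.5285 -0.0397  0.1203]
292 [ 0.5298 -0.026   0.1215] [ 0.5297 -0.0299  0.1222] [ 0.5278 -0.0396  0.1208]
294 [ 0.5299 -0.0261  0.1236] [ 0.5297 -0.03    0.1241] [ 0.5282 -0.0395  0.1235]
296 [ 0.5301 -0.0262  0.1257] [ 0.5295 -0.03    0.1255] [ 0.5284 -0.0395  0.1257]
298 [ 0.5304 -0.0264  0.1282] [ 0.5295 -0.03    0.1274] [ 0.5283 -0.0394  0.1273]
```

Emit:
{"op": "move_arm", "data": {"deltas": [[0, 0, 0.0005, 0, 0], [0, 0, 0.0003, 0, 0], [0, 0, 0, 0, 0]]}}

```text
time_s: 9.35
position: [0.519, -0.0331, 0.1114]
orientation: [[-0.122, -0.993, -0.0], [-0.993, 0.122, -0.0], [0.0, 0.0, -1.0]]
ft_force: [0.1, 0.7, 0.0]
finger_gap: 0.0005
```

Emit:
{"op": "move_arm", "data": {"deltas": [[0, 0, 0.0004, 0, 0], [0, 0, 0, 0, 0]]}}

```text
time_s: 9.6
position: [0.519, -0.0331, 0.111]
orientation: [[-0.122, -0.993, 0.0], [-0.993, 0.122, -0.0], [0.0, -0.0, -1.0]]
ft_force: [0.3, -0.1, 0.3]
finger_gap: 0.0002
```

Emit:
{"op": "move_arm", "data": {"deltas": [[0, 0, 0.0004, 0, 0], [0, 0, 0, 0, 0]]}}

```text
time_s: 9.85
position: [0.519, -0.0331, 0.1106]
orientation: [[-0.122, -0.993, -0.0], [-0.993, 0.122, -0.0], [0.0, 0.0, -1.0]]
ft_force: [-1.0, -0.5, -0.0]
finger_gap: 0.0005
```

Emit:
{"op": "move_arm", "data": {"deltas": [[0, 0, 0.0003, 0, 0], [0, 0, 0, 0, 0]]}}

```text
time_s: 10.1
position: [0.519, -0.0331, 0.1103]
orientation: [[-0.122, -0.993, 0.0], [-0.993, 0.122, -0.0], [0.0, -0.0, -1.0]]
ft_force: [-0.3, -1.2, 0.8]
finger_gap: 0.0007
```

Emit:
{"op": "move_arm", "data": {"deltas": [[0, 0, 0.0003, 0, 0], [0, 0, 0, 0, 0]]}}

```text
time_s: 10.35
position: [0.519, -0.0331, 0.1102]
orientation: [[-0.122, -0.993, 0.0], [-0.993, 0.122, -0.0], [0.0, -0.0, -1.0]]
ft_force: [-0.7, 1.1, 1.2]
finger_gap: 0.0004
```

Emit:
{"op": "move_arm", "data": {"deltas": [[0, 0, 0.0003, 0, 0], [0, 0, 0, 0, 0]]}}

```text
time_s: 10.6
position: [0.5191, -0.0331, 0.11]
orientation: [[-0.122, -0.993, 0.0], [-0.993, 0.122, -0.0], [0.0, -0.0, -1.0]]
ft_force: [-1.1, 0.8, 4.5]
finger_gap: 0.0005
```

Emit:
{"op": "move_arm", "data": {"deltas": [[0, 0, 0.0003, 0, 0], [0, 0, 0, 0, 0]]}}

```text
time_s: 10.85
position: [0.5191, -0.0332, 0.1098]
orientation: [[-0.122, -0.993, 0.0], [-0.993, 0.122, -0.0], [0.0, -0.0, -1.0]]
ft_force: [-1.9, 0.3, 7.1]
finger_gap: 0.0006
```

Emit:
{"op": "move_arm", "data": {"deltas": [[0, 0, 0.0003, 0, 0], [0, 0, 0, 0, 0]]}}

```text
time_s: 11.1
position: [0.5191, -0.0331, 0.1097]
orientation: [[-0.122, -0.993, 0.0], [-0.993, 0.122, -0.0], [0.0, -0.0, -1.0]]
ft_force: [-2.9, 0.6, 7.8]
finger_gap: 0.0005
```

Emit:
{"op": "move_arm", "data": {"deltas": [[0, 0, 0.0003, 0, 0], [0, 0, 0, 0, 0], [0, 0, 0, 0, 0]]}}

```text
time_s: 11.48
position: [0.5191, -0.0332, 0.1096]
orientation: [[-0.122, -0.993, 0.001], [-0.993, 0.122, -0.0], [0.0, -0.001, -1.0]]
ft_force: [-3.0, -0.6, 9.3]
finger_gap: 0.0001
```

```bash
python3 - <<'E'
from h import *
s=env.state();print(s['ft_force'],s['position'])
grab_frame('wrist');s=env.state();print(s['ft_force'],s['position'])
E
```

```text
[-3.02107245 -0.62565612  9.30887712] [ 0.51906675 -0.03316322  0.10955294]
[-2.52302586 -0.32263284  9.68143176] [ 0.51907485 -0.03313899  0.10955087]
```

Emit:
{"op": "move_arm", "data": {"deltas": [[0, 0, 0.0003, 0, 0], [0, 0, 0.0002, 0, 0], [0, 0, 0, 0, 0], [0, 0, 0, 0, 0]]}}

```text
time_s: 12.02
position: [0.5191, -0.0331, 0.1094]
orientation: [[-0.122, -0.993, 0.001], [-0.993, 0.122, -0.0], [0.0, -0.001, -1.0]]
ft_force: [-3.0, -0.4, 12.1]
finger_gap: -0.0
```

Emit:
{"op": "move_arm", "data": {"deltas": [[0, 0, 0.0002, 0, 0], [0, -0.0005, 0, 0, 0], [0, -0.0015, 0, 0, 0], [0, -0.002, 0, 0, 0]]}}

```text
time_s: 12.52
position: [0.5227, -0.0336, 0.1092]
orientation: [[-0.122, -0.993, -0.0], [-0.993, 0.122, -0.0], [0.0, 0.0, -1.0]]
ft_force: [-5.8, -0.3, 14.3]
finger_gap: 0.0003
```

Emit:
{"op": "move_arm", "data": {"deltas": [[0, -0.0025, 0, 0, 0], [0, -0.003, 0, 0, 0], [0, -0.003, 0, 0, 0]]}}

```text
time_s: 12.9
position: [0.5312, -0.0346, 0.1092]
orientation: [[-0.122, -0.993, -0.0], [-0.993, 0.122, -0.0], [0.0, 0.0, -1.0]]
ft_force: [-5.6, 0.2, 13.8]
finger_gap: 0.0008
```

```bash
python3 - <<'E'
from h import *
f=grab_frame('wrist');save(f,'w6.png')
s=env.state();print(s['ft_force'],s['position'])
E
```

```text
[-4.68693195  0.7179561  13.8039116 ] [ 0.53157395 -0.0346633   0.10929332]
```

View pics/w6.png

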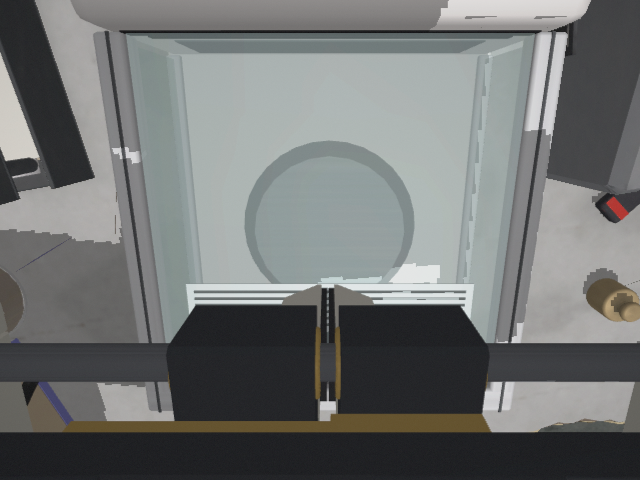

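The strip's rear edge (row 284) stays with the fingertips, so the pane is being carried. Continuing.

Emit:
{"op": "move_arm", "data": {"deltas": [[0, -0.003, 0, 0, 0], [0, -0.004, 0, 0, 0], [0, -0.004, 0, 0, 0], [0, -0.004, 0, 0, 0]]}}

```text
time_s: 13.45
position: [0.546, -0.0364, 0.1092]
orientation: [[-0.122, -0.993, -0.0], [-0.993, 0.122, -0.0], [0.0, 0.0, -1.0]]
ft_force: [-5.7, 1.2, 13.7]
finger_gap: 0.0006
```

Emit:
{"op": "move_arm", "data": {"deltas": [[0, -0.004, 0, 0, 0], [0, -0.004, 0, 0, 0], [0, -0.004, 0, 0, 0]]}}

```text
time_s: 13.82
position: [0.558, -0.0379, 0.1093]
orientation: [[-0.122, -0.993, -0.0], [-0.993, 0.122, -0.0], [0.0, -0.0, -1.0]]
ft_force: [-6.1, 1.2, 12.8]
finger_gap: 0.0006
```

Force is slowly dropping, so I'll add a touch of depth.

Emit:
{"op": "move_arm", "data": {"deltas": [[0, -0.004, 0.0001, 0, 0], [0, -0.004, 0.0001, 0, 0], [0, -0.004, 0, 0, 0], [0, -0.004, 0, 0, 0]]}}

```text
time_s: 14.32
position: [0.574, -0.0399, 0.1092]
orientation: [[-0.122, -0.993, 0.0], [-0.993, 0.122, -0.0], [0.0, -0.0, -1.0]]
ft_force: [-5.4, 1.0, 13.5]
finger_gap: 0.0004
```

Emit:
{"op": "move_arm", "data": {"deltas": [[0, -0.004, 0, 0, 0], [0, -0.004, 0, 0, 0], [0, -0.004, 0, 0, 0], [0, -0.004, 0, 0, 0]]}}

```text
time_s: 14.82
position: [0.5898, -0.0418, 0.1093]
orientation: [[-0.122, -0.993, 0.0], [-0.993, 0.122, -0.0], [0.0, -0.0, -1.0]]
ft_force: [-4.7, 0.7, 13.0]
finger_gap: 0.0003
```

```bash
python3 - <<'E'
from h import *
f=grab_frame('wrist');save(f,'w7.png')
s=env.state();print(s['ft_force'],s['position'])
E
```

```text
[-4.17600518  0.70651186 12.88255283] [ 0.5903789  -0.04186245  0.10932544]
```

View pics/w7.png

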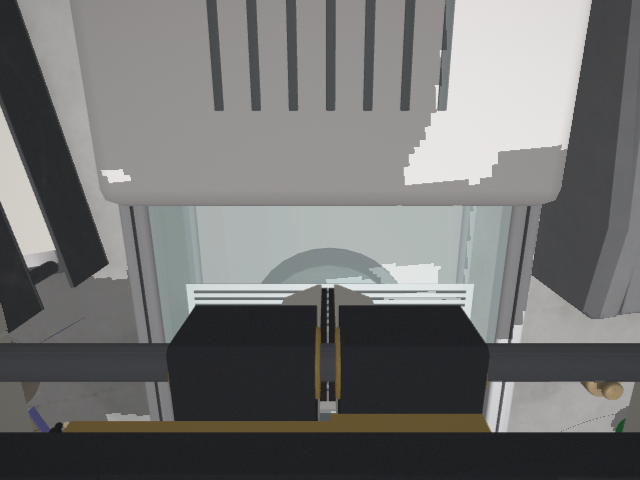

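Emit:
{"op": "move_arm", "data": {"deltas": [[0, -0.003, 0.0001, 0, 0], [0, -0.004, 0, 0, 0], [0, -0.004, 0, 0, 0], [0, -0.002, 0, 0, 0], [0, 0, 0, 0, 0]]}}

```text
time_s: 15.5
position: [0.6031, -0.0434, 0.1093]
orientation: [[-0.122, -0.993, 0.001], [-0.993, 0.122, -0.0], [0.0, -0.001, -1.0]]
ft_force: [-4.7, 0.7, 12.8]
finger_gap: 0.0004
```

Emit:
{"op": "move_arm", "data": {"deltas": [[0, 0, -0.002, 0, 0], [0, 0, -0.02, 0, 0], [0, 0, -0.04, 0, 0], [0, 0.03, -0.05, 0, 0], [0, 0.04, -0.01, 0, 0], [0, 0, 0, 0, 0], [0, 0, 0, 0, 0]]}}

```text
time_s: 16.38
position: [0.5339, -0.035, 0.2294]
orientation: [[-0.122, -0.993, 0.0], [-0.993, 0.122, -0.0], [0.0, -0.0, -1.0]]
ft_force: [-0.0, 0.0, 0.0]
finger_gap: 0.0001
```

```bash
python3 - <<'E'
from h import *
np.set_printoptions(precision=4,suppress=True)
s=env.state();print(s['ft_force'],s['position'],s['time_s'])
f=grab_frame('wrist');save(f,'w8.png');np.savez('/tmp/w8',**f)
E
```

```text
[-0.0214  0.0163  0.0181] [ 0.5339 -0.035   0.2294] 16.375
```

View pics/w8.png

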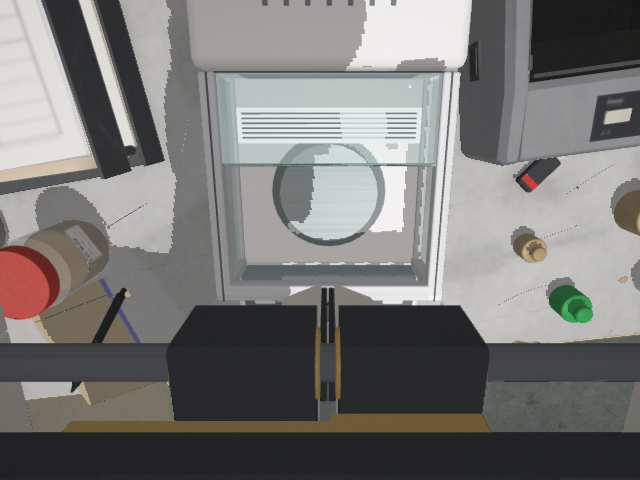

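The pane is open: front edge at row 163, strip at rows 108–142. Now the pan centre.

```bash
python3 - <<'E'
from h import *
np.set_printoptions(precision=4,suppress=True)
f=dict(np.load('/tmp/w8.npz'));W=pts(f)
print('edge',proj(f,[(222,163),(435,163)],.112),'strip',proj(f,[(238,108),(420,108),(422,142),(236,142)],.112).mean(0))
m=(W[...,2]>.05)&(W[...,2]<.062);m[:165]=0
v,u=np.where(m);k=(u>240)&(u<420)&(v<260);p=W[v[k],u[k]];print(len(p),np.median(p[:,2]),u[k].min(),u[k].max(),v[k].max())
# outline: leftmost/rightmost per row -> circle fit
o=[]
for r in range(168,245,2):
    uu=np.where(m[r,240:420])[0]+240
    if len(uu)>5: o+= [W[r,uu[0]],W[r,uu[-1]]]
b=np.array(o);
for _ in range(4):
    A=np.c_[b[:,:2],np.ones(len(b))];s=np.linalg.lstsq(A,(b[:,:2]**2).sum(1),rcond=None)[0];c=s[:2]/2;R=np.sqrt(s[2]+c@c)
    e=np.abs(np.linalg.norm(b[:,:2]-c,axis=1)-R);b=b[e<max(.002,np.median(e)*3)]
print(c,R,len(b))
a=proj(f,[(273,194),(385,194),(329,246)],.056);print(a,a[:2].mean(0))
E
```

```text
edge [[ 0.587   0.0279  0.112 ]
 [ 0.5698 -0.1113  0.112 ]] strip [ 0.6022 -0.0449  0.112 ]
6228 0.055702308799429584 241 419 259
[ 0.5149 -0.0407] 0.05535389208842465 73
[[ 0.5526  0.0066  0.056 ]
 [ 0.5415 -0.0834  0.056 ]
 [ 0.5031 -0.033   0.056 ]] [ 0.547  -0.0384  0.056 ]
```

Emit:
{"op": "move_arm", "data": {"deltas": [[0.0539, 0.0137, 0, 0, 60], [0.0539, 0.0137, 0, 0, 60], [0.0539, 0.0137, 0, 0, 60], [0.0539, 0.0137, 0, 0, 60], [0.0539, 0.0137, 0, 0, 60], [0.0539, 0.0137, 0, 0, 60], [0, 0, 0.04, 0, 60], [0, 0, 0.04, 0, 60], [0, 0, 0, 0, 60], [0, 0, 0, 0, 60]]}}

```text
time_s: 17.68
position: [0.4132, -0.3466, 0.1506]
orientation: [[-0.122, -0.993, 0.001], [-0.993, 0.122, -0.001], [0.001, -0.001, -1.0]]
ft_force: [0.4, 0.4, 0.3]
finger_gap: 0.0549
```

```bash
python3 - <<'E'
from h import *
np.set_printoptions(precision=4,suppress=True)
s=env.state();print(s['ft_force'],s['position'],s['time_s'],s['finger_gap'])
f=grab_frame('wrist');save(f,'w9.png');np.savez('/tmp/w9',**f)
f=grab_frame('side');save(f,'s9.png');np.savez('/tmp/s9',**f)
c=cv2.imread('pics/s9.png');cv2.imwrite('pics/s9c.png',cv2.resize(c[200:400,180:380],None,fx=3,fy=3))
E
```

```text
[0.4183 0.3792 0.3337] [ 0.4132 -0.3466  0.1506] 17.675 0.054874192385952016
```

View pics/w9.png

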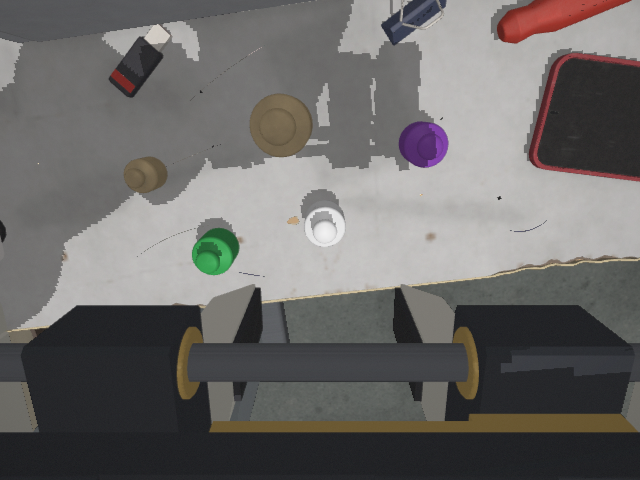

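View pics/s9c.png

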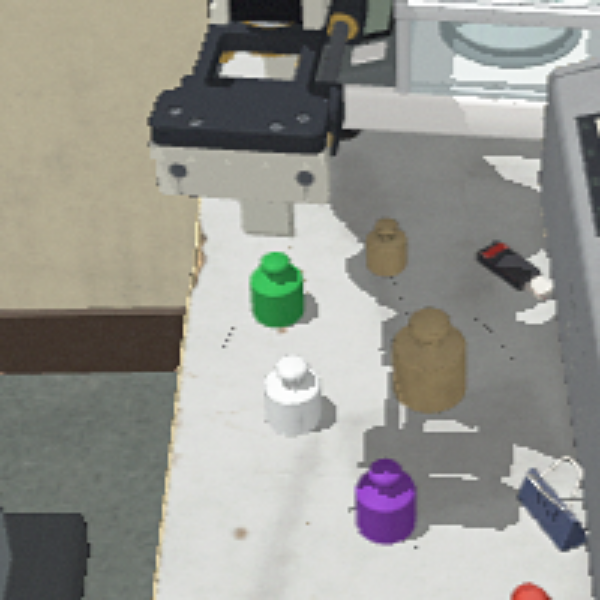

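The silvery weight is at (325,228) in the wrist view. Green (215,252), purple (424,145) and the brass pieces are clear of the jaws.

```bash
python3 - <<'E'
from h import *
from scipy import ndimage
np.set_printoptions(precision=4,suppress=True)
f=dict(np.load('/tmp/w9.npz'));W=pts(f)
m=(W[...,2]>.006)&(W[...,2]<.05);l,n=ndimage.label(m);k=l==l[228,325];p=W[k]
print(len(p),p.min(0),p.max(0),(p.min(0)+p.max(0))[:2]/2,np.median(W[200:240,380:420,2]))
print('top',p[p[:,2]>p[:,2].max()-.004].mean(0))
for a in np.arange(.008,.044,.004):
    q=p[(p[:,2]>a)&(p[:,2]<a+.004)]
    if len(q): print(a.round(3),len(q),np.ptp(q[:,0]),np.ptp(q[:,1]))
f=dict(np.load('/tmp/s9.npz'));W=pts(f)
m=(W[...,2]>.006)&(W[...,2]<.05);l,n=ndimage.label(m);k=l==l[331,277];p=W[k];print(len(p),(p.min(0)+p.max(0))/2,'top',p[p[:,2]>p[:,2].max()-.004].mean(0))
for a in np.arange(.0,.044,.003):
    q=p[(p[:,2]>a)&(p[:,2]<a+.003)]
    if len(q): print(a.round(3),len(q),np.ptp(q[:,0]))
E
```

```text
1508 [ 0.3978 -0.3598  0.0062] [ 0.4276 -0.3301  0.0408] [ 0.4127 -0.3449] nan
top [ 0.4131 -0.3451  0.0385]
0.008 43 0.01281724207462448 0.027599742710401998
0.012 35 0.010011249772354791 0.027837918402182027
0.016 49 0.011679048051582486 0.026970920326262027
0.02 100 0.029732437765452202 0.029633692749002072
0.024 805 0.029250087121839463 0.029356189143121103
0.032 18 0.012763813411319769 0.01634267546788304
0.036 427 0.016005659868382927 0.01606319028083092
0.04 15 0.01027478210720073 0.008369927869552374
389 [ 0.413  -0.3479  0.0245] top [ 0.4132 -0.3463  0.0405]
0.006 24 0.028699890900388048
0.009 30 0.02881072596706069
0.012 21 0.026751707667063085
0.015 28 0.028519720290035744
0.018 24 0.028475462449881528
0.021 26 0.028448360518268878
0.024 78 0.028558941910870494
0.027 78 0.026724762666150148
0.03 5 0.0048485064586650806
0.033 4 0.006320888369135691
0.036 21 0.014142421923072468
0.039 44 0.014164977329234885
0.042 6 0.007860829488095855
```

Emit:
{"op": "move_arm", "data": {"deltas": [[0.001, 0, 0.045, 0, 60], [0, 0, 0.045, 0, 60], [-0.002, 0, 0.03, 0, 60], [0, 0, 0.012, 0, 60], [0, 0, 0, 0, 60], [0, 0, 0, 0, 60]]}}

```text
time_s: 18.52
position: [0.4134, -0.3458, 0.0194]
orientation: [[-0.122, -0.993, 0.002], [-0.993, 0.122, -0.002], [0.002, -0.002, -1.0]]
ft_force: [-0.2, -0.2, -0.5]
finger_gap: 0.055
```

```bash
python3 - <<'E'
from h import *
np.set_printoptions(precision=4,suppress=True)
s=env.state();print(s['ft_force'],s['position'],s['time_s'],s['finger_gap'])
f=grab_frame('side');save(f,'s10.png');W=pts(f)
c=cv2.imread('pics/s10.png');cv2.imwrite('pics/s10c.png',cv2.resize(c[220:400,200:380],None,fx=3.3,fy=3.3))
f=grab_frame('wrist');save(f,'w10.png');W=pts(f)
for v in range(270,310,4): print(v,W[v,250:260:3,2],W[v,398:410:3,2])
E
```

```text
[-0.1758 -0.1658 -0.4578] [ 0.4134 -0.3458  0.0194] 18.525 0.054967981751826225
270 [-0.0001 -0.0016 -0.0003 -0.0008] [-0.0013 -0.0005 -0.0017 -0.0006]
274 [-0.0014 -0.0012  0.0003 -0.0006] [ 0.0005 -0.0012 -0.0009 -0.0006]
278 [-0.0002  0.0009 -0.0005  0.0003] [-0.0001 -0.     -0.0012 -0.0011]
282 [ 0.0002     nan -0.0014  0.0003] [ 0.0002  0.0008 -0.0002  0.0005]
286 [ 0.0225  0.0228 -0.0003 -0.0019] [0.0001 0.0226 0.0232 0.0244]
290 [0.0266 0.0258 0.0245 0.0243] [0.0232 0.0236 0.0262 0.0274]
294 [0.0313 0.0278 0.0284 0.0258] [0.027  0.0281 0.0298 0.0303]
298 [0.032  0.0316 0.0313 0.026 ] [0.0313 0.0304 0.0316 0.0342]
302 [0.036  0.0346 0.0325 0.026 ] [0.0306 0.0347 0.034  0.0357]
306 [0.0388 0.0397 0.033  0.0271] [0.0321 0.0373 0.0383 0.0381]
```

View pics/s10c.png

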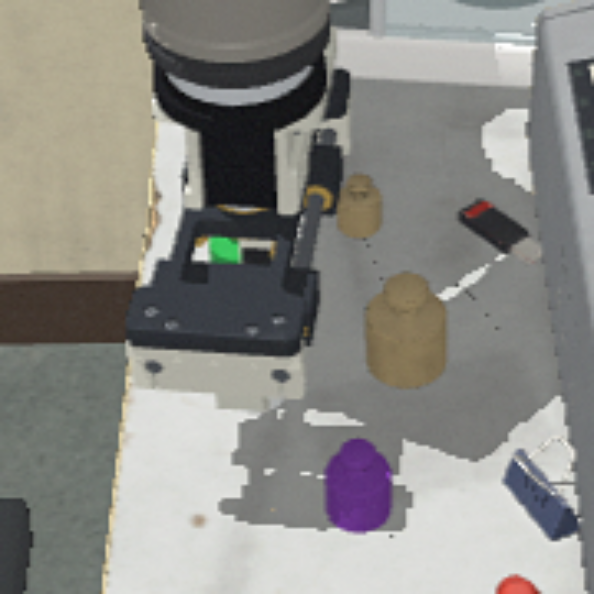

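View pics/w10.png

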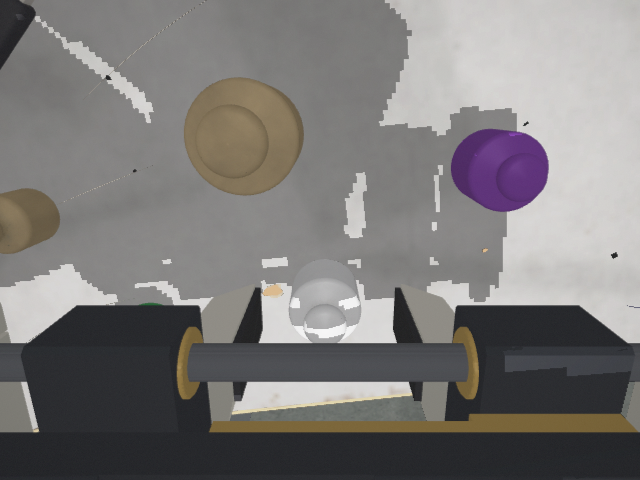

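Emit:
{"op": "move_arm", "data": {"deltas": [[0, 0, 0.006, 0, 60], [0, 0, 0.006, 0, 60], [0, 0, 0.0035, 0, 60], [0, 0, 0, 0, 60]]}}

```text
time_s: 19.12
position: [0.4123, -0.3447, 0.0018]
orientation: [[-0.122, -0.993, -0.001], [-0.993, 0.122, 0.001], [-0.001, 0.001, -1.0]]
ft_force: [0.1, 0.4, -0.1]
finger_gap: 0.0547
```

Emit:
{"op": "move_arm", "data": {"deltas": [[0, 0, 0, 0, 45], [0, 0, 0, 0, 38], [0, 0, 0, 0, 34], [0, 0, 0, 0, 30], [0, 0, 0, 0, 20], [0, 0, 0, 0, 20], [0, 0, 0, 0, 20]]}}

```text
time_s: 20.0
position: [0.4125, -0.3448, 0.0024]
orientation: [[-0.122, -0.993, 0.0], [-0.993, 0.122, 0.0], [-0.0, -0.0, -1.0]]
ft_force: [-0.4, 1.4, 1.7]
finger_gap: 0.029
```

```bash
python3 - <<'E'
from h import *
f=grab_frame('wrist');save(f,'w11.png')
s=env.state();print(s['ft_force'],s['position'],s['time_s'],s['finger_gap'])
E
```

```text
[-0.5945707   0.71862768  1.88885938] [ 0.41251741 -0.34479689  0.00241836] 20.05 0.02891265766902256
```

View pics/w11.png

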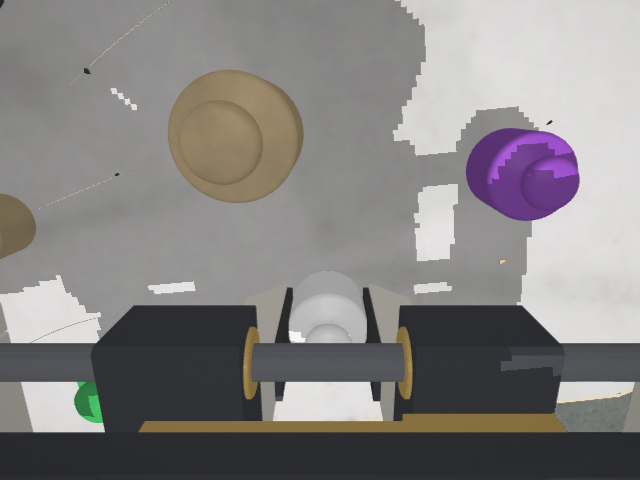

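Emit:
{"op": "move_arm", "data": {"deltas": [[0, 0, -0.01, 0, 20], [0, 0, -0.035, 0, 20], [0, 0, -0.045, 0, 20], [0, 0, -0.05, 0, 20], [0, 0, -0.04, 0, 20], [0, 0, -0.01, 0, 20], [0, 0, 0, 0, 20]]}}

```text
time_s: 20.92
position: [0.4123, -0.3447, 0.192]
orientation: [[-0.122, -0.993, -0.0], [-0.993, 0.122, 0.0], [0.0, 0.0, -1.0]]
ft_force: [-0.5, -0.6, -3.1]
finger_gap: 0.0295
```

```bash
python3 - <<'E'
from h import *
f=grab_frame('side');save(f,'s12.png')
c=cv2.imread('pics/s12.png');cv2.imwrite('pics/s12c.png',cv2.resize(c[120:400,150:400],None,fx=2.2,fy=2.1))
s=env.state();print(s['ft_force'],s['position'],s['time_s'],s['finger_gap'])
E
```

```text
[ 0.44698722  1.45231863 -1.03649158] [ 0.4119079  -0.34429537  0.1909484 ] 20.975 0.02892612848325406
```

View pics/s12c.png

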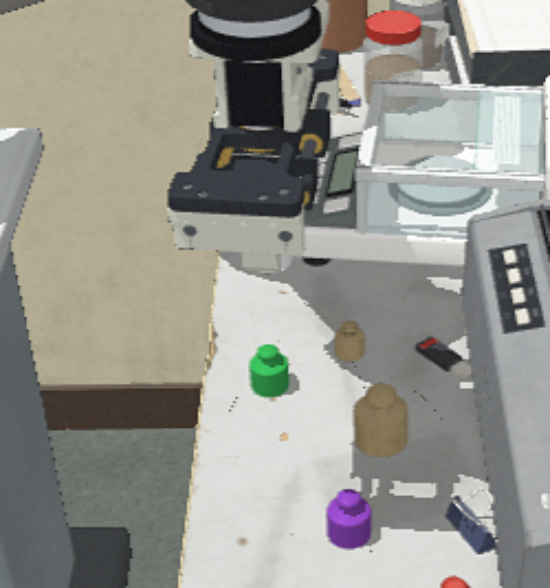

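Weight lifted; the spot on the desk is empty and the others are unmoved. Carrying it to above the pan.

Emit:
{"op": "move_arm", "data": {"deltas": [[-0.0435, -0.0132, 0, 0, 20], [-0.0555, -0.0167, 0, 0, 20], [-0.0555, -0.0167, 0, 0, 20], [-0.0555, -0.0167, 0, 0, 20], [-0.0555, -0.0167, 0, 0, 20], [-0.0554, -0.0172, 0, 0, 20], [0, 0, 0, 0, 20], [0, 0, 0, 0, 20]]}}

```text
time_s: 21.98
position: [0.5472, -0.0382, 0.1905]
orientation: [[-0.121, -0.993, -0.004], [-0.993, 0.121, 0.0], [0.0, 0.004, -1.0]]
ft_force: [-1.7, 0.5, -1.3]
finger_gap: 0.0289
```

```bash
python3 - <<'E'
from h import *
np.set_printoptions(precision=4,suppress=True)
f=grab_frame('wrist');save(f,'w13.png');np.savez('/tmp/w13',**f);W=pts(f)
s=env.state();print(s['ft_force'],s['position'],s['time_s'],s['finger_gap'],s['orientation'])
E
```

```text
[-0.2874  0.5347 -1.    ] [ 0.5472 -0.0389  0.1909] 22.025 0.02880055937202629 [[-0.1224 -0.9925 -0.0028]
 [-0.9925  0.1224  0.0001]
 [ 0.0003  0.0028 -1.    ]]
```

View pics/w13.png

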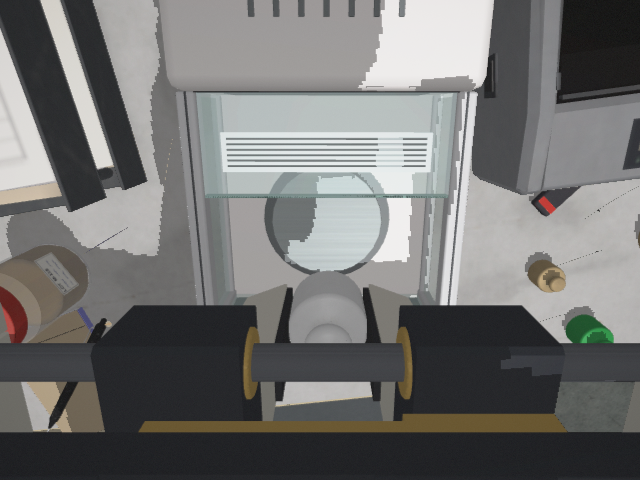

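```bash
python3 - <<'E'
from h import *
np.set_printoptions(precision=4,suppress=True)
f=dict(np.load('/tmp/w13.npz'))
a=proj(f,[(265,218),(389,218),(327,276.5)],.056);print(a,a[:2].mean(0), a[2]+.0452*np.array([.9925,-.122,0]))
print('edge',proj(f,[(206,196),(447,196)],.112).mean(0))
E
```

```text
[[ 0.5555  0.006   0.056 ]
 [ 0.5445 -0.0834  0.056 ]
 [ 0.5045 -0.0331  0.056 ]] [ 0.55   -0.0387  0.056 ] [ 0.5494 -0.0386  0.056 ]
edge [ 0.5774 -0.0418  0.112 ]
```

Emit:
{"op": "move_arm", "data": {"deltas": [[0, 0, 0.025, 0, 20], [0, 0, 0.035, 0, 20], [0, 0, 0.03, 0, 20], [0, 0, 0.015, 0, 20], [0, 0, 0.01, 0, 20], [0, 0, 0, 0, 20], [0, 0, 0, 0, 20]]}}

```text
time_s: 22.9
position: [0.5488, -0.0384, 0.0783]
orientation: [[-0.122, -0.993, 0.002], [-0.993, 0.122, -0.0], [0.0, -0.002, -1.0]]
ft_force: [0.3, 0.3, -1.8]
finger_gap: 0.0288
```

```bash
python3 - <<'E'
from h import *
np.set_printoptions(precision=4,suppress=True)
f=grab_frame('wrist');save(f,'w14.png')
f=grab_frame('side');save(f,'s14.png')
c=cv2.imread('pics/s14.png');cv2.imwrite('pics/s14c.png',cv2.resize(c[120:260,280:460],None,fx=4,fy=4))
s=env.state();print(s['ft_force'],s['position'],s['time_s'],s['finger_gap'])
E
```

```text
[-0.5442 -0.2271 -2.7152] [ 0.5487 -0.0383  0.0782] 23.0 0.02903195134586653
```

View pics/s14c.png

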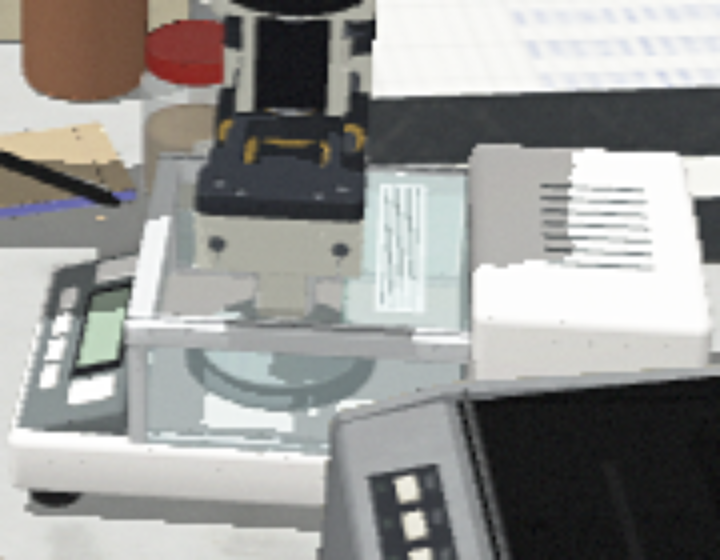

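View pics/w14.png

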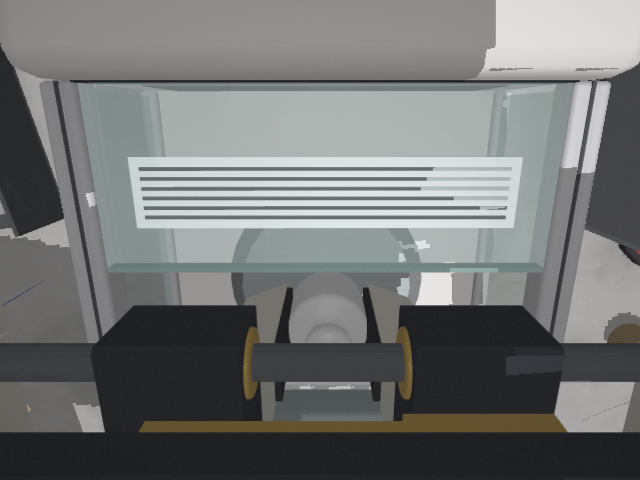

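Emit:
{"op": "move_arm", "data": {"deltas": [[0, 0, 0.006, 0, 20], [0, 0, 0.005, 0, 20], [0, 0, 0.003, 0, 20], [0, 0, 0.001, 0, 20], [0, 0, 0, 0, 20], [0, 0, 0, 0, 20]]}}

```text
time_s: 23.75
position: [0.5482, -0.0382, 0.0624]
orientation: [[-0.122, -0.993, 0.0], [-0.993, 0.122, -0.0], [0.0, -0.0, -1.0]]
ft_force: [0.7, -0.5, -1.6]
finger_gap: 0.0288
```

Emit:
{"op": "move_arm", "data": {"deltas": [[0, 0, 0.001, 0, 20], [0, 0, 0.001, 0, 20], [0, 0, 0, 0, 20]]}}

```text
time_s: 24.12
position: [0.548, -0.0382, 0.0602]
orientation: [[-0.122, -0.993, -0.0], [-0.993, 0.122, -0.0], [0.0, 0.0, -1.0]]
ft_force: [0.4, 0.3, -2.3]
finger_gap: 0.0291
```

Emit:
{"op": "move_arm", "data": {"deltas": [[0, 0, 0.0007, 0, 20], [0, 0, 0, 0, 20]]}}

```text
time_s: 24.38
position: [0.5481, -0.0382, 0.0596]
orientation: [[-0.122, -0.993, -0.0], [-0.993, 0.122, -0.0], [0.0, 0.0, -1.0]]
ft_force: [-0.4, -1.0, -2.2]
finger_gap: 0.0287
```

Emit:
{"op": "move_arm", "data": {"deltas": [[0, 0, 0.0005, 0, 20], [0, 0, 0, 0, 20]]}}

```text
time_s: 24.62
position: [0.5481, -0.0382, 0.0591]
orientation: [[-0.122, -0.993, -0.0], [-0.993, 0.122, -0.0], [0.0, 0.0, -1.0]]
ft_force: [-0.6, 0.6, -2.0]
finger_gap: 0.0288
```

Emit:
{"op": "move_arm", "data": {"deltas": [[0, 0, 0.0005, 0, 20], [0, 0, 0, 0, 20]]}}

```text
time_s: 24.88
position: [0.5481, -0.0382, 0.0586]
orientation: [[-0.122, -0.993, -0.0], [-0.993, 0.122, -0.0], [0.0, 0.0, -1.0]]
ft_force: [-0.0, 0.1, -2.3]
finger_gap: 0.0289
```

Emit:
{"op": "move_arm", "data": {"deltas": [[0, 0, 0.0005, 0, 20], [0, 0, 0, 0, 20]]}}

```text
time_s: 25.12
position: [0.5481, -0.0382, 0.0581]
orientation: [[-0.122, -0.993, 0.0], [-0.993, 0.122, -0.0], [0.0, -0.0, -1.0]]
ft_force: [0.9, 0.2, -1.3]
finger_gap: 0.0287
```

Emit:
{"op": "move_arm", "data": {"deltas": [[0, 0, 0.0005, 0, 20], [0, 0, 0, 0, 20]]}}

```text
time_s: 25.38
position: [0.5482, -0.0382, 0.0577]
orientation: [[-0.122, -0.993, 0.0], [-0.993, 0.122, -0.0], [0.0, -0.0, -1.0]]
ft_force: [-0.7, 0.1, -1.0]
finger_gap: 0.0286
```

Emit:
{"op": "move_arm", "data": {"deltas": [[0, 0, 0.0004, 0, 20], [0, 0, 0, 0, 20]]}}

```text
time_s: 25.62
position: [0.5482, -0.0382, 0.0573]
orientation: [[-0.122, -0.993, 0.0], [-0.993, 0.122, -0.0], [0.0, -0.0, -1.0]]
ft_force: [0.1, 0.4, 0.6]
finger_gap: 0.0287
```

Emit:
{"op": "move_arm", "data": {"deltas": [[0, 0, 0, 0, 34], [0, 0, 0, 0, 40], [0, 0, 0, 0, 48], [0, 0, 0, 0, 52], [0, 0, 0, 0, 52], [0, 0, 0, 0, 52]]}}

```text
time_s: 26.38
position: [0.5481, -0.0382, 0.0572]
orientation: [[-0.122, -0.993, 0.0], [-0.993, 0.122, -0.0], [0.0, -0.0, -1.0]]
ft_force: [0.9, -0.4, 0.7]
finger_gap: 0.0476
```

```bash
python3 - <<'E'
from h import *
np.set_printoptions(precision=4,suppress=True)
f=grab_frame('wrist');save(f,'w15.png')
s=env.state();print(s['ft_force'],s['position'],s['time_s'],s['finger_gap'])
E
```

```text
[-1.041  -0.6566 -0.2534] [ 0.5481 -0.0382  0.0572] 26.425 0.04771803856567301
```

View pics/w15.png

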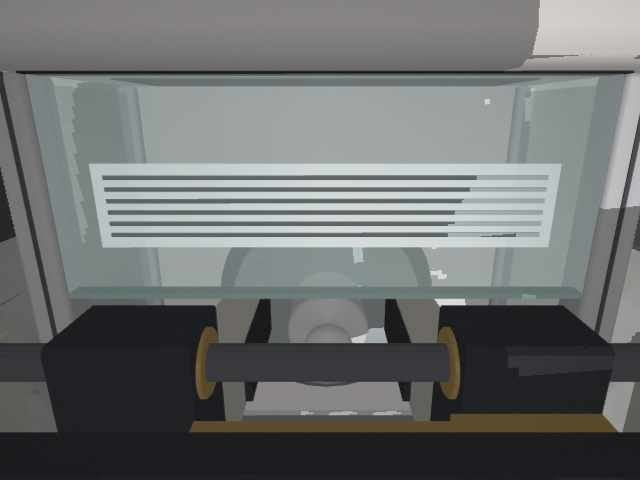

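Released, and the weight stands free between the pads. Lifting straight up and out, then closing the fingers above.

Emit:
{"op": "move_arm", "data": {"deltas": [[0, 0, -0.01, 0, 52], [0, 0, -0.03, 0, 52], [0, 0, -0.045, 0, 52], [0, 0, -0.045, 0, 52], [0, 0, -0.04, 0, 52], [0, 0, 0, 0, 0], [0, 0, 0, 0, 0], [0, 0, 0, 0, 0]]}}

```text
time_s: 27.42
position: [0.5474, -0.038, 0.2259]
orientation: [[-0.122, -0.993, -0.003], [-0.993, 0.122, 0.0], [-0.0, 0.003, -1.0]]
ft_force: [-0.3, -0.3, 0.7]
finger_gap: 0.0225
```

```bash
python3 - <<'E'
from h import *
np.set_printoptions(precision=4,suppress=True)
f=grab_frame('wrist');save(f,'w16.png');np.savez('/tmp/w16',**f);W=pts(f)
s=env.state();print(s['ft_force'],s['position'],s['time_s'],s['finger_gap'])
f=grab_frame('side');save(f,'s16.png')
c=cv2.imread('pics/s16.png');cv2.imwrite('pics/s16c.png',cv2.resize(c[120:260,280:460],None,fx=4,fy=4))
E
```

```text
[ 0.2785 -0.1655  0.0301] [ 0.5475 -0.0381  0.2259] 27.475 0.018527683196081807
```

View pics/w16.png

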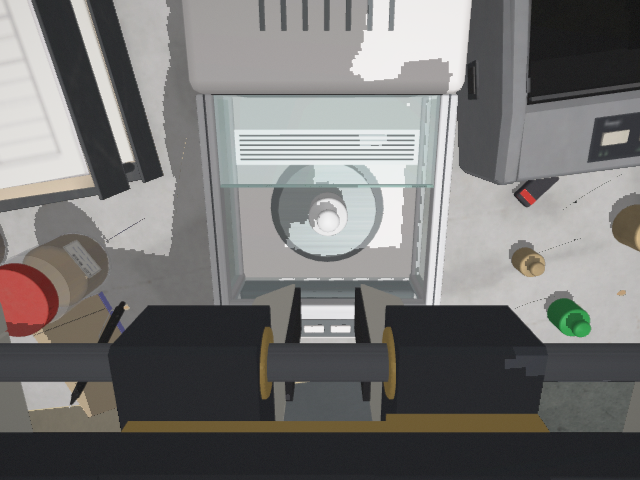

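View pics/s16c.png

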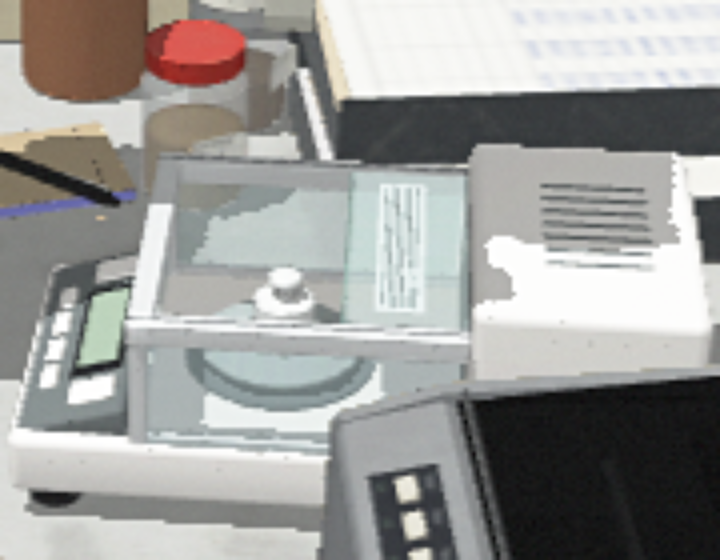

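```bash
python3 - <<'E'
from h import *
np.set_printoptions(precision=4,suppress=True)
f=dict(np.load('/tmp/w16.npz'));W=pts(f)
k=(W[...,2]>.087)&(W[...,2]<.1);k[:195]=0;k[245:]=0;k[:,:300]=0;k[:,360:]=0;p=W[k];print(len(p),p.mean(0),p[:,2].max())
a=proj(f,[(271.5,213),(382.5,213),(327,260.5)],.056);print('pan',a[:2].mean(0),a[2]+.0452*np.array([.9925,-.122,0]))
print('strip',proj(f,[(236,130),(418,130),(420,164),(234,164)],.112).mean(0))
E
```

```text
406 [ 0.5489 -0.039   0.0934] 0.09599623006697777
pan [ 0.5454 -0.0379  0.056 ] [ 0.5496 -0.0384  0.056 ]
strip [ 0.6021 -0.045   0.112 ]
```

Emit:
{"op": "move_arm", "data": {"deltas": [[0, -0.03, 0, 0, 0], [0, -0.025, 0, 0, 0], [0, 0, 0.03, 0, 0], [0, 0, 0.035, 0, 0], [0, 0, 0.025, 0, 0], [0, 0, 0.01, 0, 0], [0, 0, 0.006, 0, 0], [0, 0, 0, 0, 0], [0, 0, 0, 0, 0]]}}

```text
time_s: 28.65
position: [0.6032, -0.045, 0.1222]
orientation: [[-0.122, -0.993, 0.002], [-0.993, 0.122, -0.0], [0.0, -0.002, -1.0]]
ft_force: [0.4, -0.5, 0.4]
finger_gap: 0.0005
```

```bash
python3 - <<'E'
from h import *
np.set_printoptions(precision=4,suppress=True)
f=grab_frame('wrist');save(f,'w17.png')
s=env.state();print(s['ft_force'],s['position'],s['time_s'],s['finger_gap'])
E
```

```text
[-0.061   0.0003 -0.1023] [ 0.6032 -0.045   0.1222] 28.7 0.0007906127114518583
```

View pics/w17.png

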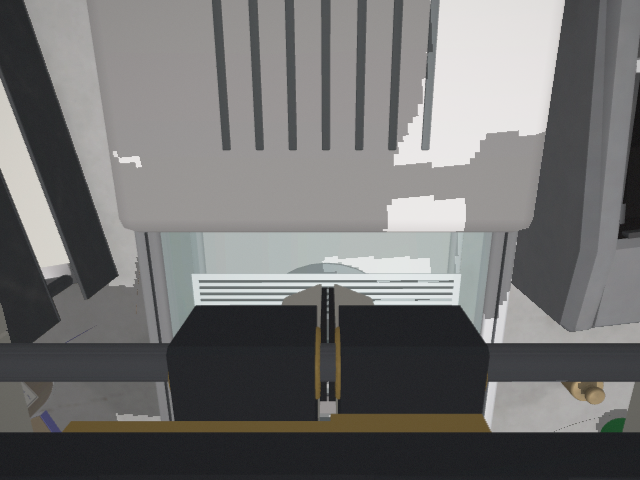

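Emit:
{"op": "move_arm", "data": {"deltas": [[0, 0, 0.005, 0, 0], [0, 0, 0.003, 0, 0], [0, 0, 0.001, 0, 0], [0, 0, 0, 0, 0], [0, 0, 0, 0, 0]]}}

```text
time_s: 29.32
position: [0.6028, -0.0449, 0.1123]
orientation: [[-0.122, -0.993, 0.0], [-0.993, 0.122, -0.0], [0.0, -0.0, -1.0]]
ft_force: [0.9, -0.6, -0.7]
finger_gap: 0.0005
```

Emit:
{"op": "move_arm", "data": {"deltas": [[0, 0, 0.0005, 0, 0], [0, 0, 0.0005, 0, 0], [0, 0, 0, 0, 0]]}}

```text
time_s: 29.7
position: [0.6027, -0.0449, 0.1112]
orientation: [[-0.122, -0.993, -0.0], [-0.993, 0.122, -0.0], [0.0, 0.0, -1.0]]
ft_force: [-0.6, -0.6, -0.5]
finger_gap: 0.0005
```

Emit:
{"op": "move_arm", "data": {"deltas": [[0, 0, 0.0005, 0, 0], [0, 0, 0.0005, 0, 0], [0, 0, 0, 0, 0]]}}

```text
time_s: 30.08
position: [0.6027, -0.0449, 0.1103]
orientation: [[-0.122, -0.993, 0.0], [-0.993, 0.122, -0.0], [0.0, -0.0, -1.0]]
ft_force: [0.7, -0.9, 1.0]
finger_gap: 0.0005
```

Emit:
{"op": "move_arm", "data": {"deltas": [[0, 0, 0.0004, 0, 0], [0, 0, 0, 0, 0]]}}

```text
time_s: 30.32
position: [0.6027, -0.0449, 0.1101]
orientation: [[-0.122, -0.993, 0.0], [-0.993, 0.122, -0.0], [0.0, -0.0, -1.0]]
ft_force: [-0.9, 0.1, 3.6]
finger_gap: 0.0004
```

Emit:
{"op": "move_arm", "data": {"deltas": [[0, 0, 0.0004, 0, 0], [0, 0, 0, 0, 0]]}}

```text
time_s: 30.58
position: [0.6027, -0.0449, 0.1099]
orientation: [[-0.122, -0.993, 0.0], [-0.993, 0.122, -0.0], [0.0, -0.0, -1.0]]
ft_force: [-2.8, -1.0, 5.6]
finger_gap: 0.0006
```

Emit:
{"op": "move_arm", "data": {"deltas": [[0, 0, 0.0004, 0, 0], [0, 0, 0.0004, 0, 0], [0, 0, 0, 0, 0]]}}

```text
time_s: 30.95
position: [0.6028, -0.045, 0.1096]
orientation: [[-0.122, -0.993, 0.001], [-0.993, 0.122, -0.0], [0.0, -0.001, -1.0]]
ft_force: [-3.1, 1.7, 9.2]
finger_gap: 0.0004
```

Emit:
{"op": "move_arm", "data": {"deltas": [[0, 0, 0.0003, 0, 0], [0, 0, 0, 0, 0], [0, 0, 0, 0, 0]]}}

```text
time_s: 31.32
position: [0.6028, -0.0449, 0.1096]
orientation: [[-0.122, -0.993, 0.001], [-0.993, 0.122, -0.0], [0.0, -0.001, -1.0]]
ft_force: [-2.9, 0.9, 9.3]
finger_gap: 0.0002
```

Emit:
{"op": "move_arm", "data": {"deltas": [[0, 0, 0.0004, 0, 0], [0, 0, 0, 0, 0], [0, 0, 0, 0, 0]]}}

```text
time_s: 31.7
position: [0.6028, -0.0449, 0.1094]
orientation: [[-0.122, -0.993, 0.001], [-0.993, 0.122, -0.0], [0.0, -0.001, -1.0]]
ft_force: [-4.2, 1.2, 12.1]
finger_gap: 0.0005
```

Emit:
{"op": "move_arm", "data": {"deltas": [[0, 0.0005, 0.0001, 0, 0], [0, 0.001, 0, 0, 0], [0, 0.001, 0, 0, 0]]}}

```text
time_s: 32.08
position: [0.6026, -0.0449, 0.1097]
orientation: [[-0.122, -0.993, 0.007], [-0.993, 0.122, -0.001], [0.0, -0.007, -1.0]]
ft_force: [5.5, -0.8, 7.2]
finger_gap: 0.0004
```

Emit:
{"op": "move_arm", "data": {"deltas": [[0, 0, 0.0004, 0, 0], [0, 0, 0.0004, 0, 0], [0, 0, 0, 0, 0]]}}

```text
time_s: 32.45
position: [0.6027, -0.0449, 0.1094]
orientation: [[-0.122, -0.993, 0.007], [-0.993, 0.122, -0.001], [0.0, -0.007, -1.0]]
ft_force: [2.2, 0.7, 11.7]
finger_gap: 0.0004
```

```bash
python3 - <<'E'
from h import *
grab_frame('wrist');s=env.state();print(s['ft_force'],s['position'],s['time_s'],s['orientation'][2])
E
```

```text
[ 1.94902735  0.16460896 12.10169437] [ 0.60268487 -0.04491643  0.10944708] 32.5 [ 2.94267491e-04 -7.03557304e-03 -9.99975207e-01]
```

Emit:
{"op": "move_arm", "data": {"deltas": [[0, 0.0005, 0.0002, 0, 0], [0, 0.001, 0.0001, 0, 0], [0, 0.001, 0, 0, 0]]}}

```text
time_s: 32.88
position: [0.6015, -0.0448, 0.1095]
orientation: [[-0.122, -0.992, 0.01], [-0.993, 0.122, -0.002], [0.0, -0.01, -1.0]]
ft_force: [5.5, 0.2, 10.1]
finger_gap: 0.0004
```

Emit:
{"op": "move_arm", "data": {"deltas": [[0, 0.0005, 0.0003, 0, 0], [0, 0.001, 0.0003, 0, 0], [0, 0.0015, 0, 0, 0]]}}

```text
time_s: 33.25
position: [0.5989, -0.0445, 0.1093]
orientation: [[-0.122, -0.992, 0.011], [-0.993, 0.122, -0.002], [0.0, -0.011, -1.0]]
ft_force: [5.7, 0.5, 12.6]
finger_gap: 0.0005
```

```bash
python3 - <<'E'
from h import *
f=grab_frame('wrist');save(f,'w18.png');s=env.state();print(s['ft_force'],s['position'],s['time_s'],s['orientation'][2])
c=cv2.imread('pics/w18.png');cv2.imwrite('pics/w18c.png',cv2.resize(c[220:340,160:500],None,fx=2.3,fy=2.3))
E
```

```text
[ 6.03760411  0.23473008 13.45702375] [ 0.59867234 -0.04443787  0.10933077] 33.3 [ 3.66068192e-04 -1.09928769e-02 -9.99939509e-01]
```

View pics/w18c.png

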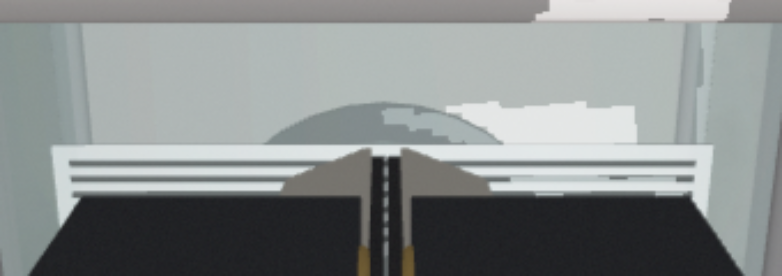

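Pane carried, pressing at about 13 N. Continuing.

Emit:
{"op": "move_arm", "data": {"deltas": [[0, 0.002, 0, 0, 0], [0, 0.003, 0, 0, 0], [0, 0.003, 0, 0, 0]]}}

```text
time_s: 33.67
position: [0.5909, -0.0435, 0.1093]
orientation: [[-0.122, -0.992, 0.011], [-0.993, 0.122, -0.002], [0.0, -0.011, -1.0]]
ft_force: [5.7, -0.9, 11.7]
finger_gap: 0.0005
```

Emit:
{"op": "move_arm", "data": {"deltas": [[0, 0.003, 0, 0, 0], [0, 0.003, 0, 0, 0], [0, 0.003, 0, 0, 0]]}}

```text
time_s: 34.05
position: [0.582, -0.0424, 0.1093]
orientation: [[-0.122, -0.992, 0.011], [-0.993, 0.122, -0.002], [0.0, -0.011, -1.0]]
ft_force: [5.7, 0.3, 13.2]
finger_gap: 0.0004
```

Emit:
{"op": "move_arm", "data": {"deltas": [[0, 0.003, 0, 0, 0], [0, 0.003, 0, 0, 0], [0, 0.003, 0, 0, 0]]}}

```text
time_s: 34.42
position: [0.5731, -0.0413, 0.1093]
orientation: [[-0.122, -0.992, 0.011], [-0.993, 0.122, -0.002], [0.0, -0.011, -1.0]]
ft_force: [5.8, 1.1, 12.8]
finger_gap: 0.0003
```

Emit:
{"op": "move_arm", "data": {"deltas": [[0, 0.003, 0, 0, 0], [0, 0.004, 0, 0, 0], [0, 0.004, 0, 0, 0], [0, 0.004, 0, 0, 0]]}}

```text
time_s: 34.92
position: [0.5583, -0.0395, 0.1093]
orientation: [[-0.122, -0.992, 0.011], [-0.993, 0.122, -0.002], [0.0, -0.012, -1.0]]
ft_force: [6.7, 0.3, 13.2]
finger_gap: 0.0004
```

Emit:
{"op": "move_arm", "data": {"deltas": [[0, 0.004, 0, 0, 0], [0, 0.004, 0, 0, 0], [0, 0.004, 0, 0, 0]]}}

```text
time_s: 35.3
position: [0.5464, -0.0381, 0.1092]
orientation: [[-0.122, -0.992, 0.011], [-0.993, 0.122, -0.002], [0.0, -0.012, -1.0]]
ft_force: [5.7, -0.0, 13.5]
finger_gap: 0.0003
```

```bash
python3 - <<'E'
from h import *
f=grab_frame('wrist');save(f,'w19.png');s=env.state();print(s['ft_force'],s['position'],s['time_s'],s['orientation'][2])
E
```

```text
[ 4.67104366  1.20122737 13.93939398] [ 0.54589541 -0.03798317  0.10919523] 35.35 [ 4.76002521e-04 -1.09182660e-02 -9.99940281e-01]
```

View pics/w19.png

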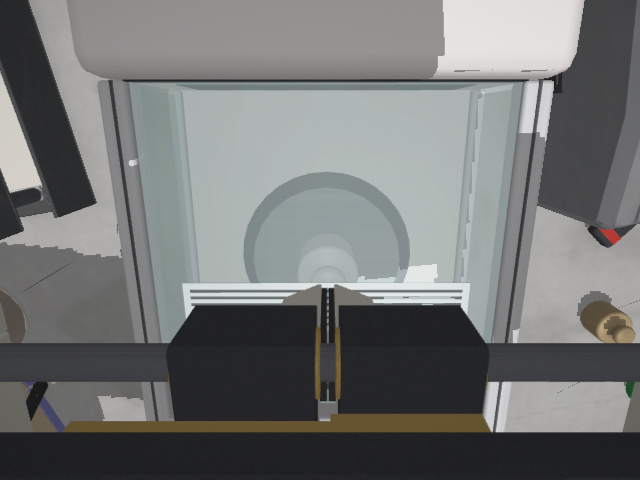

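Emit:
{"op": "move_arm", "data": {"deltas": [[0, 0.003, -0.0001, 0, 0], [0, 0.004, 0, 0, 0], [0, 0.004, 0, 0, 0], [0, 0.004, 0, 0, 0]]}}

```text
time_s: 35.85
position: [0.5316, -0.0362, 0.1092]
orientation: [[-0.122, -0.992, 0.011], [-0.993, 0.122, -0.002], [0.0, -0.012, -1.0]]
ft_force: [6.0, 0.1, 13.2]
finger_gap: 0.0006
```

Emit:
{"op": "move_arm", "data": {"deltas": [[0, 0.003, 0, 0, 0], [0, 0.003, 0, 0, 0], [0, 0.0015, 0, 0, 0]]}}

```text
time_s: 36.22
position: [0.5241, -0.0353, 0.1092]
orientation: [[-0.122, -0.992, 0.011], [-0.993, 0.122, -0.002], [0.0, -0.011, -1.0]]
ft_force: [6.0, 1.0, 13.8]
finger_gap: 0.0006
```

Approaching the stop with small steps.

Emit:
{"op": "move_arm", "data": {"deltas": [[0, 0.001, -0.0001, 0, 0], [0, 0.001, 0, 0, 0], [0, 0.001, 0, 0, 0]]}}

```text
time_s: 36.6
position: [0.5212, -0.0349, 0.1092]
orientation: [[-0.122, -0.992, 0.011], [-0.993, 0.122, -0.002], [0.0, -0.011, -1.0]]
ft_force: [4.7, -0.5, 13.4]
finger_gap: 0.0005
```

Emit:
{"op": "move_arm", "data": {"deltas": [[0, 0.001, 0, 0, 0], [0, 0.0007, 0, 0, 0]]}}

```text
time_s: 36.85
position: [0.5195, -0.0348, 0.1093]
orientation: [[-0.122, -0.992, 0.011], [-0.993, 0.122, -0.002], [0.0, -0.011, -1.0]]
ft_force: [6.3, -0.1, 13.7]
finger_gap: 0.0005
```

Emit:
{"op": "move_arm", "data": {"deltas": [[0, 0.0007, 0, 0, 0], [0, 0.0005, 0, 0, 0]]}}

```text
time_s: 37.1
position: [0.5183, -0.0346, 0.1092]
orientation: [[-0.122, -0.992, 0.011], [-0.993, 0.122, -0.002], [0.0, -0.011, -1.0]]
ft_force: [5.6, -0.1, 13.5]
finger_gap: 0.0002
```

Emit:
{"op": "move_arm", "data": {"deltas": [[0, 0.0005, 0, 0, 0], [0, 0.0005, 0, 0, 0]]}}

```text
time_s: 37.35
position: [0.5181, -0.0346, 0.1094]
orientation: [[-0.122, -0.992, 0.013], [-0.992, 0.122, -0.002], [0.0, -0.013, -1.0]]
ft_force: [9.3, 0.5, 12.0]
finger_gap: 0.0003
```

Emit:
{"op": "move_arm", "data": {"deltas": [[0, 0.0005, 0, 0, 0], [0, 0.0003, 0, 0, 0]]}}

```text
time_s: 37.6
position: [0.5177, -0.0346, 0.1094]
orientation: [[-0.122, -0.992, 0.014], [-0.992, 0.122, -0.002], [0.0, -0.014, -1.0]]
ft_force: [8.8, 0.1, 11.0]
finger_gap: 0.0003
```

```bash
python3 - <<'E'
from h import *
np.set_printoptions(precision=4,suppress=True)
f=grab_frame('wrist');save(f,'w20.png');s=env.state();print(s['ft_force'],s['position'],s['time_s'],s['orientation'][2])
E
```

```text
[ 8.9534  1.6462 12.0199] [ 0.5177 -0.0346  0.1094] 37.65 [ 0.0005 -0.0141 -0.9999]
```

View pics/w20.png

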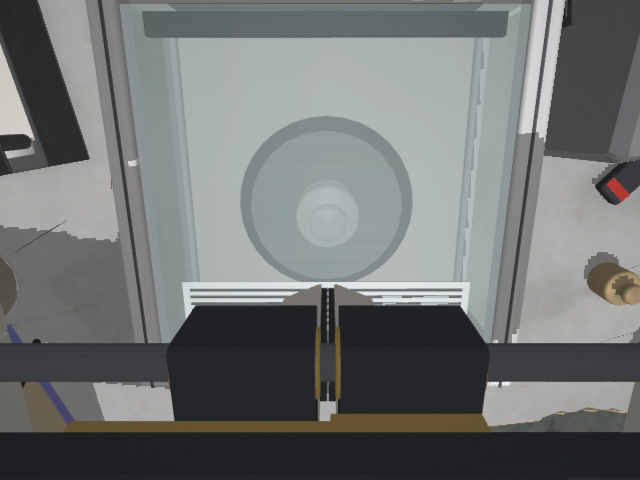

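The drag force jumped from about 6 to 9 N and the finger stopped, so the pane is at its end stop. Lifting off.

Emit:
{"op": "move_arm", "data": {"deltas": [[0, 0, -0.003, 0, 0], [0, 0, -0.02, 0, 0], [0, 0, -0.04, 0, 0], [0, 0.03, -0.05, 0, 0], [0, 0.03, -0.02, 0, 0], [0, 0, 0, 0, 0], [0, 0, 0, 0, 0]]}}

```text
time_s: 38.52
position: [0.4527, -0.0265, 0.2386]
orientation: [[-0.122, -0.993, -0.001], [-0.993, 0.122, 0.0], [-0.0, 0.001, -1.0]]
ft_force: [0.0, 0.4, -0.2]
finger_gap: 0.0005
```

```bash
python3 - <<'E'
from h import *
np.set_printoptions(precision=4,suppress=True)
f=grab_frame('wrist');save(f,'w21.png');np.savez('/tmp/w21',**f);s=env.state();print(s['ft_force'],s['position'],s['time_s'])
f=grab_frame('side');save(f,'s21.png')
c=cv2.imread('pics/s21.png');cv2.imwrite('pics/s21c.png',cv2.resize(c[130:410,230:480],None,fx=2.4,fy=2.1))
E
```

```text
[-1.2831 -0.7623 -0.2289] [ 0.4528 -0.0265  0.2383] 38.575
```

View pics/w21.png

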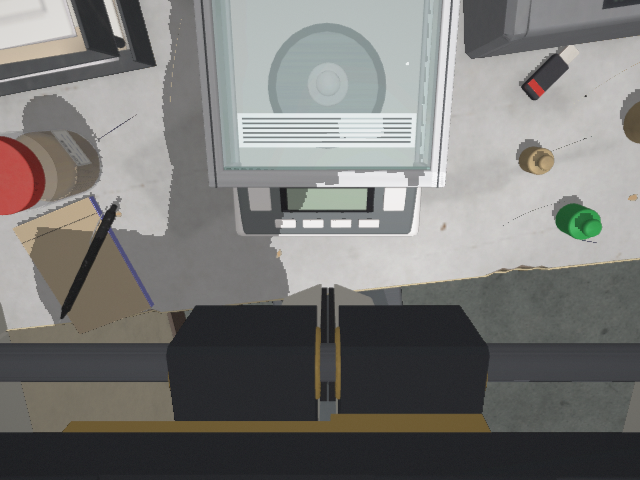

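View pics/s21c.png

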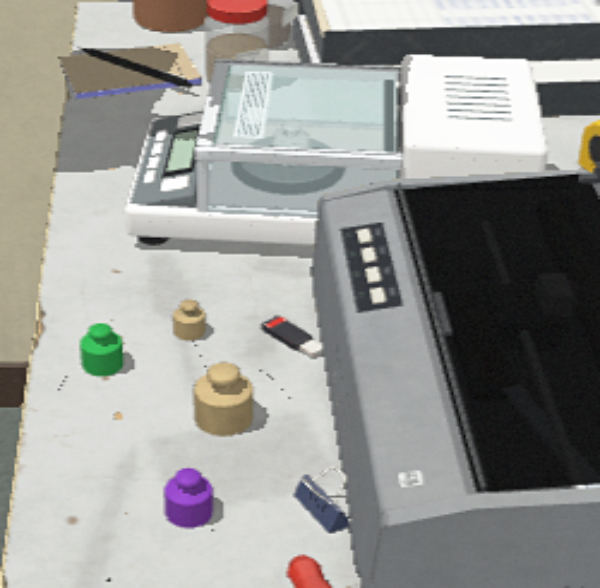

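```bash
python3 - <<'E'
from h import *
np.set_printoptions(precision=4,suppress=True)
f=dict(np.load('/tmp/w21.npz'))
print('strip',proj(f,[(237,114),(417,114),(418,147),(237,147)],.112).mean(0),'bar/pane edge',proj(f,[(222,171),(432,171)],.112).mean(0))
p=proj(f,[(328,83)],.095);a=proj(f,[(268.5,83),(386,83)],.056).mean(0);print(p,a)
a=cv2.imread('pics/side0.png',0)[155:205,310:350].astype(np.float32);b=cv2.imread('pics/s21.png',0)[155:205,310:350].astype(np.float32)
print('side strip shift px',cv2.phaseCorrelate(cv2.Laplacian(a,5),cv2.Laplacian(b,5)))
E
```

```text
strip [ 0.5173 -0.0348  0.112 ] bar/pane edge [ 0.4908 -0.0314  0.112 ]
[[ 0.5478 -0.0391  0.095 ]] [ 0.5502 -0.0389  0.056 ]
side strip shift px ((-0.48186126036309673, 0.12213135332500613), 0.36965365600585937)
```

```bash
python3 -c "
from station import workorder,env
print(workorder.sign_off()); s=env.state();print(s['time_s'],s['ft_force'])"
```

```text
the job is handed in; nothing more can be done
None
the job is handed in; nothing more can be done
```

I slid the pane back about 85 mm, stood the 200 g weight upright on the pan, dragged the pane shut to its stop and handed the job in at about 38.6 s. Sign-off gives no verdict, so what follows rests on my own readings.

**Last checks:**
- **Pane:** the strip is back within about 0.3 mm of its first measured position (0.5173 against 0.5176 m). At the end the drag force rose from about 6 to 9 N and the finger stopped moving, which marks the stop.
- **Weight:** it stands about 2–3 mm from the pan's centre. Its top read 0.096 m when I released it, as expected for 56 + 40 mm, and the last pictures show it upright.
- **Forces:** the highest vertical press I read on the glass was 14.3 N; with the sideways drag that is about 15.4 N. Setting the weight down showed well under 5 N. I only have readings at the end of each move, so a brief peak in between would not show.
- **Other pieces:** the two brass weights and the green and purple look-alikes look unmoved in the last pictures; I did not measure them again. The arm ended clear of everything.

**What disagreed:**
- **Fingertip offset:** the stated fingertip offset (25 mm ahead of the TCP) did not match. Both cameras, and later contact with the glass, put the tips about 2 mm behind the reported TCP, so I used those heights.
- **Pan diameter:** the pan's rim measured about 91 mm in the wrist view, not 80 mm. I fitted its centre from the rim.

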